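Locking pliers back into the foam tool tray

TASK

The green-faced locking pliers stand on edge in the blue rack. Take them out, lay them down on the bench green face up and take hold of them again from above, then press them fully home, green face up, into their cut-out in the black foam tool tray, and let go. Leave the red pliers in the rack and everything else where it is.

Things in the scene. Friction and masses are not known exactly. Their poses are not given: they have to be found in the camera images.
- pliers: Locking pliers, one rigid piece, 0.35 kg, 193 x 52 x 18 mm, bare steel, one broad face painted green. Frame: x to the jaws, y to the lever's side, z out of the green face; origin on the bare face (z 0, green face z 18 mm) mid gripping zone; centre of mass 4 mm further along x. Start: on edge in a rack slot, lever up, y up, origin 25 mm above bench, lever tops out at 46 mm (rear part 56).
- grip_zone (a point): point on the pliers, x 3, y 0, z 18 mm in their frame (green face). Around it, x -18..28 mm, the outer sides are parallel, 42 mm apart (spine y -21, lever y 21). The pliers also stand on the bench by themselves on the spine's straight edge (y -21 down, x -85..50, origin 21 mm up); leant over beyond about 24 degrees they topple, and toppled away from the green face they lie green face up.
- jaw_end (a point): point on the pliers at the jaw end: x 90, y -8, z 0 mm in the pliers' frame. Outline of the front half in that frame: head x 30..56, y -21..17; jaws x 56..90, y -19..14 (z 2..16)
- screw_end (a point): point on the pliers at the end of the adjusting screw: x -103, y -12, z 0 mm in the pliers' frame. Outline of the rear half in that frame: spine x -85..50, y -21..-3; screw 16 mm thick, x -103..-85, about y -12; lever: front part x -25..30, y 7..21, then a dog-leg to its rear part x -80..-33, y 17..31
- rack: Fixed blue tool rack, base 150 x 125 x 4 mm, origin under its centre. Two slots 22 mm wide run along its x at y +28 and -28 mm; slot walls 4 mm thick, up to 20 mm above the bench, x -60..45 mm. Locking pliers stand in one slot, red pliers in the other, jaws to the rack's +x; the green face looks to the rack's -y.
- tray: Fixed tool tray, black foam on a yellow floor, x -123..110, y -72..100 mm, foam top 20 mm above the bench. Origin on the bench right under the spot for the pliers' origin, axes as those of the seated pliers: x to the jaws, y to the lever, z up. The pocket has the outline of the pliers lying green face up with 2 mm play all round; mirrored or reversed they do not fit.
- pocket (a point): spot for the pliers' origin on the pocket floor, 6 mm above the bench; the pocket is 14 mm deep, seated pliers stand 4 mm proud. Finger recesses as deep as the pocket cross it at tray x -18..22, y -55..55 mm. Four grey sprung nubs in its sides (x -55 and x 44 mm) hold the pliers tilted or too high until both head and rear are pressed down with some 5 to 20 N; they then stay down.
- pocket_jaw_end (a point): point in the tray at pocket floor level where jaw_end belongs
- pocket_screw_end (a point): point in the tray at pocket floor level where screw_end belongs
- red_pliers: Bystander: pliers with red handles standing on edge in the rack's other slot, 165 long x 39 high x 14 mm thick, topping out 43 mm above the bench; same kind of frame as the locking pliers
- paint_can: Bystander: red-labelled paint can, 80 mm across, 95 mm high; origin under its centre
- tape: Bystander: roll of green tape lying flat, 90 mm across, 24 mm high; origin under its centre
- cup: Bystander: white mixing cup, 72 mm across, 85 mm high; origin under its centre
Mind the look-alikes: they are no part of the job. There is more than one size of the pliers; the job needs the smallest.

How it is judged (in metres and radians):
On the way:
1. the pliers lie on the bench outside the tray, green face up (angle between pliers's own z axis and vertical below 0.12 rad and height (world z) of pliers below 0.004 m and linear speed of pliers below 0.05 m/s), for 0.1 s.
At the end, for the whole second after the job is handed in: The locking pliers lie at rest in their foam pocket, green face up, level within about 3 degrees, both ends within 5 mm of their places sideways and no more than 2.5 mm above the pocket floor (horizontal distance between jaw_end and pocket_jaw_end below 0.005 m and horizontal distance between screw_end and pocket_screw_end below 0.005 m and z of each of jaw_end, screw_end in the frame of tray below 0.0085 m and angle between pliers's own z axis and vertical below 0.06 rad and linear speed of pliers below 0.02 m/s); the robot touches nothing.
It fails at once if the red pliers are shifted in the rack by more than 15 mm (distance of red_pliers from where it was at the start of the episode above 0.015 m).
It fails at once if the paint can is moved more than 25 mm (distance of paint_can from where it was at the start of the episode above 0.025 m).
It fails at once if the tape roll is moved more than 25 mm (distance of tape from where it was at the start of the episode above 0.025 m).
It fails at once if the cup is moved more than 25 mm (distance of cup from where it was at the start of the episode above 0.025 m).
It also fails if it takes over 72 s, if anything falls off the work surface, if the arm or the gripper's body presses on something with over 40 N, if the wrist force passes 120 N, or if a joint passes its speed limit or range.

ROBOT

A 6-joint arm with a two-finger parallel gripper is mounted at the origin on the work surface. World frame = base frame: x ahead of the robot, y to its left, z up, the work surface at z = 0. Lengths are in mm, angles in rad, forces in N, time in s.
With the tool pointing down it reaches from about 350 to 875 mm from the base axis. Payload 4.2 kg.
Tool frame: the origin (TCP) lies at the very end of the fingers, on their centre line; the grasp point (between the pads) lies 19 mm behind it; x points along the fingers, y is the direction in which the jaws open and shut, and the axes are right-handed (so a half turn about x gives the same grasp; the last joint's range is limited). The gripper opens to 87 mm and grips with 3 to 60 N. Pads are 19 mm wide; open, the fingers measure 117 mm over their backs; the gripper's body (75 mm by 190 mm) begins 51 mm behind the grasp point.
Start: joints at [-0.961, 0.385, 0.008, 0, -1.194, -0.259], TCP at [214.795, -586.909, 222.55] pointing down, gripper open.
Joint ranges: [-3.14, 3.14], [-1.21, 2.06], [-1.07, 1.41], [-3.16, 2.05], [-2.99, -0.16], [-3.1, 3.1]. Speed limits (rad/s): [2.79, 2.79, 3.14, 3.14, 3.14, 3.14].

INTERFACE

Orientations are given as a unit quaternion [w, x, y, z].
In Python, from cell import arm gives the robot as it stands.
- The arm moves only by the shell command python3 -m pendant 'ROWS' [FORCE]. ROWS is JSON, a list of rows, each an object of numbers: "tx", "ty", "tz": the shift along the tool's x, y, z in m; "twist": the turn about the tool's x in degrees; "fingers": the finger opening in m, from 0 to 0.087. In form: [{"tx": .., "ty": .., "tz": .., "twist": .., "fingers": ..}, ...]. A call has 1 to 8 rows; each row is the pose to reach, as a shift and turn from the pose measured when the call began, along the tool's axes at that moment; what a row does not reach only later rows make up. A row lasts 1/8 s, in which the tool goes at most 62.5 mm and 10.7 degrees, less where a joint would pass 70% of its speed; a pose out of reach is approached as far as the arm can. A call with a gripper value outside its range is refused whole. The fingers move at their own pace and stop on an object; FORCE is the grip in N (left out, the last holds). Time passes only in rows, so rows that repeat a pose let the fingers close. It gives the time, the measured TCP pose, the force and the opening at its end, in the units of the state.
- arm.read_state(): the state, without advancing time (a new reading comes with each control period).
- arm.snapshot(name): name is "scene" or "top"; returns a dict with "img" (420x560x3 uint8, red, green, blue), "depth" (420x560 float32, mm along the optical axis (not along the pixel's ray), 0 where there is no reading), "fx", "fy", "cx", "cy" (pixels), "R" (3x3) and "t" (3): a world point X has camera coordinates R X + t. Camera axes: x right, y down, z forward; pixel columns grow to the right and rows downward; lengths in mm; the calibration is good to about 2 mm. A picture is of the moment at which its call begins.
- arm.finish_job(): hands the job in, once; it reports no verdict.
The state is a dict: "t": time; "joint_positions": joint angles; "qd": joint speeds; "effort": joint torques, N m; "tool_pos": TCP position; "orientation": TCP orientation; "ft_force": force on the tool from outside, world axes, zero at the start; "moment": the same for the moment, N m; "finger_gap": opening from 0.0 (shut) to 1.0 (fully open).
Only numpy, scipy, OpenCV 4.12 (cv2) and the standard library are available. Lean on these libraries where they do the work, as an engineer would, in place of code of your own. Each camera call takes 0.05 s, during which the arm holds its last target.

## Working session

There is one attempt and no reset: what is moved stays moved. The work goes in short steps, Python scripts to look and compute and a shell command to move; the robot and the scene stay as the last step left them, time stands still between calls to the robot, and variables do not carry over. Pictures are saved under pics/ and viewed, and the job is handed in when it is done.

```bash
mkdir -p pics; ls; python3 - <<'E'
from cell import arm
import cv2, numpy as np
print(arm.read_state())
for n in("scene","top"):
    s=arm.snapshot(n); cv2.imwrite(f"pics/{n}0.png",s["img"][:,:,::-1]); np.savez(f"pics/{n}0.npz",**s)
    print(n,s["fx"],s["cx"],s["cy"],np.round(s["R"],3).tolist(),s["t"])
E
```

```text
pics
{'t': 0.0, 'joint_positions': array([-9.61422422e-01,  3.85558689e-01,  6.64276689e-03, -5.10062742e-04,
       -1.19399555e+00, -2.58603485e-01]), 'qd': array([ 0.00042871, -0.0012873 , -0.00147785, -0.00075949, -0.00076986,
        0.0010561 ]), 'effort': array([ 6.16571979e-04, -3.90663886e+01,  1.87409502e+01,  4.22018319e+00,
        1.10230819e-02, -1.87949158e-04]), 'tool_pos': array([ 214.58238017, -586.37396195,  221.4633016 ]), 'orientation': array([ 0.69610816, -0.1225667 ,  0.69643291,  0.12406465]), 'ft_force': array([ 0.14853803, -0.40503828,  0.07968953]), 'moment': array([-0.00661696, -0.04114129,  0.04504446]), 'finger_gap': 1.0036201697050842}
scene 462.2974388025475 275.5412046396958 218.79762957773318 [[0.238, 0.971, 0.008], [0.748, -0.178, -0.639], [-0.619, 0.158, -0.769]] [  -7.04461157 -356.74773971 1417.97778204]
top 458.61671475004493 282.33429178766653 210.77594113530145 [[-0.015, -1.0, -0.016], [-0.997, 0.016, -0.069], [0.069, 0.015, -0.997]] [ -92.15402092  503.42852613 1031.96087831]
```

View pics/scene0.png

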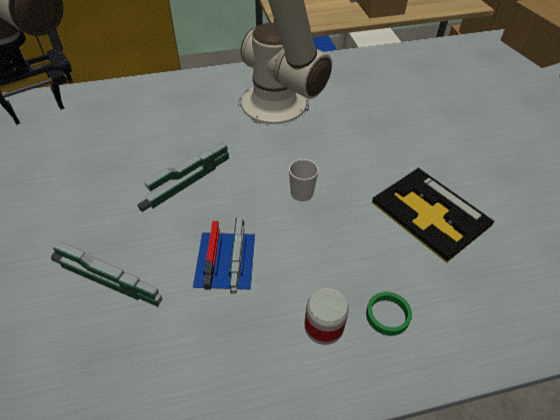

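View pics/top0.png

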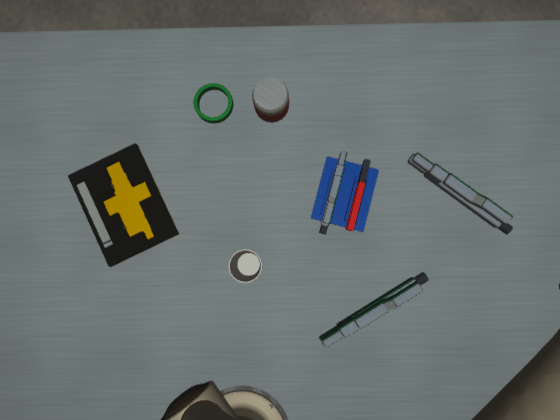

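```bash
cat > h.py <<'E'
import numpy as np, cv2
def load(f): return dict(np.load(f))
def cloud(s):
    d=s["depth"]; v,u=np.mgrid[:d.shape[0],:d.shape[1]]
    c=np.stack([(u-s["cx"])/s["fx"]*d,(v-s["cy"])/s["fy"]*d,d],-1)
    return (c-s["t"])@s["R"]
def proj(s,X):
    c=np.atleast_2d(X)@s["R"].T+s["t"]
    return np.stack([c[:,0]/c[:,2]*s["fx"]+s["cx"],c[:,1]/c[:,2]*s["fy"]+s["cy"]],-1)
def onz(s,uv,z):
    uv=np.atleast_2d(uv).astype(float)
    r=np.stack([(uv[:,0]-s["cx"])/s["fx"],(uv[:,1]-s["cy"])/s["fy"],np.ones(len(uv))],-1)@s["R"]
    o=-s["t"]@s["R"]
    return o+r*((z-o[2])/r[:,2])[:,None]
E
python3 - <<'E'
from h import *
for n in("top","scene"):
    s=load(f"pics/{n}0.npz"); P=cloud(s); im=s["img"].astype(int)
    hsv=cv2.cvtColor(s["img"],cv2.COLOR_RGB2HSV); H,S,V=[hsv[...,i].astype(int) for i in range(3)]
    ok=s["depth"]>0
    if n=="top":
        reg=lambda a,b,c,d:(np.mgrid[:420,:560][1]>=a)&(np.mgrid[:420,:560][1]<b)&(np.mgrid[:420,:560][0]>=c)&(np.mgrid[:420,:560][0]<d)
        blue=(H>105)&(H<125)&(S>150)&reg(290,400,130,250); yel=(H>18)&(H<32)&(S>180)&reg(60,190,130,280); blk=(V<60)&reg(50,200,130,280)
    else:
        reg=lambda a,b,c,d:(np.mgrid[:420,:560][1]>=a)&(np.mgrid[:420,:560][1]<b)&(np.mgrid[:420,:560][0]>=c)&(np.mgrid[:420,:560][0]<d)
        blue=(H>105)&(H<125)&(S>150)&reg(180,270,215,300); yel=(H>18)&(H<32)&(S>180)&reg(370,500,160,250); blk=(V<60)&reg(360,500,160,270)
    for nm,m in(("blue",blue),("yel",yel),("blk",blk)):
        m=m&ok; X=P[m]; print(n,nm,m.sum(),"z pct",np.percentile(X[:,2],[2,25,50,75,98]).round(1), "rect",cv2.minAreaRect(X[:,:2].astype(np.float32)))
    if n=="top":
        b=cv2.resize(s["img"][130:250,290:400],None,fx=5,fy=5,interpolation=cv2.INTER_CUBIC); cv2.imwrite("pics/rackcrop.png",b[:,:,::-1])
    else:
        b=cv2.resize(s["img"][205:305,180:290],None,fx=6,fy=6,interpolation=cv2.INTER_CUBIC); cv2.imwrite("pics/rackcrop_s.png",b[:,:,::-1])
# bench level check
s=load("pics/top0.npz");P=cloud(s)
for u,v in((250,180),(300,280),(480,100),(150,280)): print(P[v,u].round(1))
s=load("pics/scene0.npz");P=cloud(s)
for u,v in((300,250),(100,250),(450,300)): print(P[v,u].round(1))
E
```

```text
top blue 2291 z pct [ 0.6  3.3  4.7  6.8 22.1] rect ((540.6983642578125, -244.32081604003906), (123.67182159423828, 148.3983612060547), 74.1444320678711)
top yel 1995 z pct [ 2.2  5.1  6.4  7.8 17.4] rect ((532.8103637695312, 259.7242736816406), (187.11241149902344, 113.49539947509766), 3.314720630645752)
top blk 5035 z pct [11.  18.6 20.  21.4 24. ] rect ((521.562744140625, 271.39630126953125), (233.23463439941406, 181.40005493164062), 25.0037841796875)
scene blue 1918 z pct [ 0.6  2.8  3.9  5.5 20.9] rect ((547.7208251953125, -244.7313232421875), (123.19871520996094, 156.88040161132812), 74.06416320800781)
scene yel 1313 z pct [ 2.4  4.8  6.   7.4 20.5] rect ((534.6653442382812, 259.7285461425781), (224.26846313476562, 167.84437561035156), 20.065780639648438)
scene blk 3839 z pct [ 6.3 17.9 19.5 20.7 23.1] rect ((524.412353515625, 268.72589111328125), (234.1741485595703, 176.42373657226562), 25.05211639404297)
[ 5.763e+02 -2.550e+01  5.000e-01]
[ 343.1 -138.     1.7]
[ 7.561e+02 -5.677e+02 -5.000e-01]
[ 3.478e+02  2.082e+02 -1.000e-01]
[554.9 -70.7  -1.3]
[ 447.7 -517.    -2.3]
[7.561e+02 2.033e+02 7.000e-01]
```

View pics/rackcrop.png

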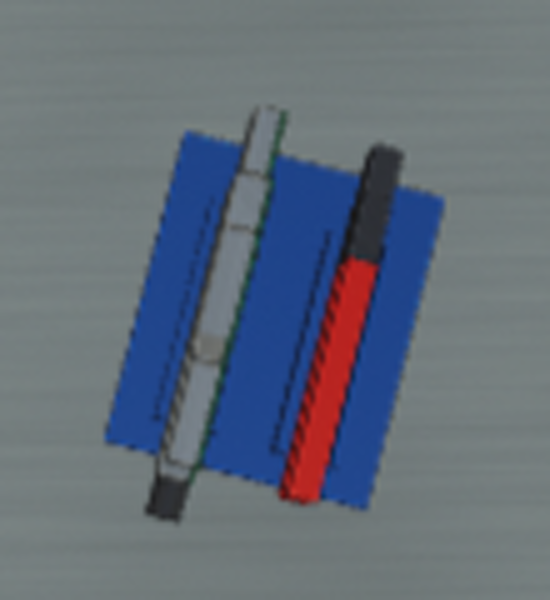

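View pics/rackcrop_s.png

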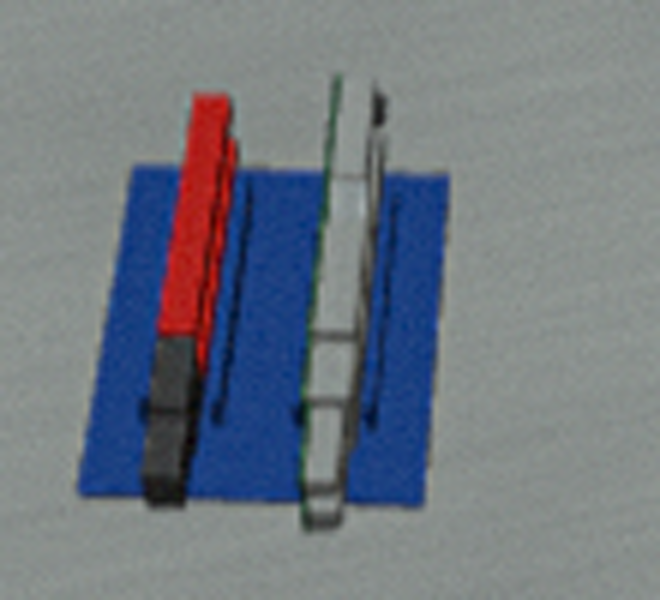

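```bash
python3 - <<'E'
from h import *
yy,xx=np.mgrid[:420,:560]
def rect(m,s,z):
    c,_=cv2.findContours(m.astype(np.uint8),cv2.RETR_EXTERNAL,cv2.CHAIN_APPROX_NONE); c=np.vstack(c)[:,0]
    return cv2.minAreaRect(onz(s,c,z)[:,:2].astype(np.float32))
for n in("top","scene"):
    s=load(f"pics/{n}0.npz"); hsv=cv2.cvtColor(s["img"],cv2.COLOR_RGB2HSV); H,S,V=[hsv[...,i].astype(int) for i in range(3)]
    reg=lambda a,b,c,d:(xx>=a)&(xx<b)&(yy>=c)&(yy<d)
    if n=="top": R1,R2=reg(290,400,130,250),reg(50,200,130,280)
    else: R1,R2=reg(180,270,215,300),reg(360,500,160,270)
    print(n,"rack",rect((H>105)&(H<125)&(S>150)&R1,s,4 if n=="top" else 3))
    blk=(V<75)&R2
    if n=="scene": blk&=True
    print(n,"tray",rect(blk,s,20))
    P=cloud(s)
    for nm,m in (("can",None),):
        pass
s=load("pics/top0.npz");P=cloud(s)
for nm,(u,v) in dict(can=(267,90),cup=(246,264),tape=(213,90)).items(): print(nm,P[v,u].round(0))
X=P.reshape(-1,3)
for nm,c,zr in(("can",(740,-70),(85,100)),("cup",(400,-20),(75,90)),("tape",(740,50),(15,27))):
    m=(abs(X[:,0]-c[0])<90)&(abs(X[:,1]-c[1])<70)&(X[:,2]>zr[0])&(X[:,2]<zr[1]); Q=X[m]
    if m.sum(): print(nm,m.sum(),cv2.minEnclosingCircle(Q[:,:2].astype(np.float32)))
b=cv2.resize(s["img"][135:275,60:190],None,fx=4.2,fy=4.2,interpolation=cv2.INTER_CUBIC); cv2.imwrite("pics/traycrop.png",b[:,:,::-1])
E
```

```text
top rack ((540.7152709960938, -244.44757080078125), (123.4947280883789, 148.4817657470703), 74.30469512939453)
top tray ((522.705810546875, 265.97198486328125), (235.40634155273438, 176.1415252685547), 24.929800033569336)
scene rack ((543.4114379882812, -243.5726776123047), (122.98529815673828, 147.70790100097656), 74.31774139404297)
scene tray ((529.5469970703125, 263.9407653808594), (235.64889526367188, 183.98831176757812), 25.02189064025879)
can [757. -72.  98.]
cup [382. -15.   5.]
tape [794.  61.  -3.]
can 950 ((749.8236694335938, -78.73741912841797), 38.63731384277344)
cup 186 ((382.35504150390625, -19.955934524536133), 35.67471694946289)
tape 462 ((757.79052734375, 57.36957931518555), 45.20027160644531)
```

View pics/traycrop.png

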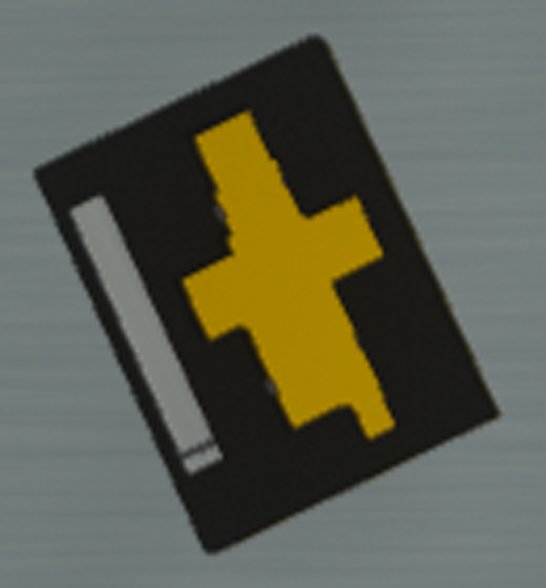

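```bash
cat > fit.py <<'E'
from h import *
from scipy.optimize import minimize
R=lambda a:np.array([[np.cos(a),-np.sin(a)],[np.sin(a),np.cos(a)]])
def tf(p,xy,z):
    q=np.asarray(xy,float)@R(p[2]).T+p[:2]; return np.c_[q,np.full(len(q),z)]
K=4
def ras(s,poly3,box):
    u=(proj(s,poly3)-[box[0],box[2]]+0.5)*K-0.5
    m=np.zeros(((box[3]-box[2])*K,(box[1]-box[0])*K),np.uint8)
    cv2.fillPoly(m,[np.round(u*16).astype(np.int32)],1,shift=4); return m
def box4(x0,x1,y0,y1): return [(x0,y0),(x1,y0),(x1,y1),(x0,y1)]
g=2
parts=[box4(-85-g,56+g,-21-g,17+g) if 0 else box4(-85-g,50+g,-21-g,7),box4(30-g,56+g,-21-g,17+g),box4(50,90+g,-19-g,14+g),box4(-103-g,-80,-20-g,-4+g),
 box4(-33,32,-5,21+g),box4(-80-g,-33+g,-5,31+g),box4(-18,22,-55,55)]
def yellow(s,p,box):
    a=np.zeros(((box[3]-box[2])*K,(box[1]-box[0])*K),np.uint8);b=a.copy()
    for q in parts: a|=ras(s,tf(p,q,20),box); b|=ras(s,tf(p,q,6),box)
    return a&b
def small(m,box): return cv2.resize(m.astype(np.float32),(box[1]-box[0],box[3]-box[2]),interpolation=cv2.INTER_AREA)
E
cat > t.py <<'E'
from fit import *
for n,bx in(("top",(50,200,130,280)),("scene",(360,500,160,270))):
    s=load(f"pics/{n}0.npz"); im=cv2.GaussianBlur(s["img"],(0,0),0.5)[bx[2]:bx[3],bx[0]:bx[1]].astype(float)
    yl=np.clip((im[...,0]-im[...,2]-20)/130,0,1)  # yellowness
    cost=lambda p:((small(yellow(s,p,bx),bx)-yl)**2).sum()
    best=None
    for st in ((515,265,.436),(520,260,.43),(525,270,.44)):
        r=minimize(cost,st,method="Nelder-Mead",options=dict(initial_simplex=np.array(st)+np.array([[0,0,0],[6,0,0],[0,6,0],[0,0,.05]]),xatol=.02,fatol=.01))
        if best is None or r.fun<best.fun: best=r
    print(n,best.x.round(3),np.degrees(best.x[2]),best.fun,(yl>.5).sum(),small(yellow(s,best.x,bx),bx).sum())
    p=best.x; o=cv2.resize(s["img"],None,fx=4,fy=4,interpolation=cv2.INTER_CUBIC)
    for q,z in((box4(-123,110,-72,100),20),(box4(-123,110,-72,100),0)):
        cv2.polylines(o,[np.round((proj(s,tf(p,q,z))+.5)*4-.5).astype(np.int32)],True,(255,0,255),1)
    m=yellow(s,p,bx); c,_=cv2.findContours(m,cv2.RETR_EXTERNAL,cv2.CHAIN_APPROX_NONE)
    cv2.drawContours(o,[k+np.array([[bx[0]*4,bx[2]*4]]) for k in c],-1,(255,0,0),1)
    cv2.imwrite(f"pics/trayfit_{n}.png",o[bx[2]*4:bx[3]*4,bx[0]*4:bx[1]*4,::-1])
E
python3 t.py
```

```text
top [5.34945e+02 2.58632e+02 4.36000e-01] 25.004198269516905 37.45574981508876 1881 1898.8125
scene [5.36378e+02 2.59364e+02 4.32000e-01] 24.745630694821276 55.38471985946745 1091 1107.1875
```

```bash
python3 -c "
import cv2,numpy as np
a=cv2.imread('pics/trayfit_top.png');b=cv2.imread('pics/trayfit_scene.png')
cv2.imwrite('pics/tf1.png',a)
cv2.imwrite('pics/tf2.png',b)"
```

```text
(no output)
```

View pics/tf1.png

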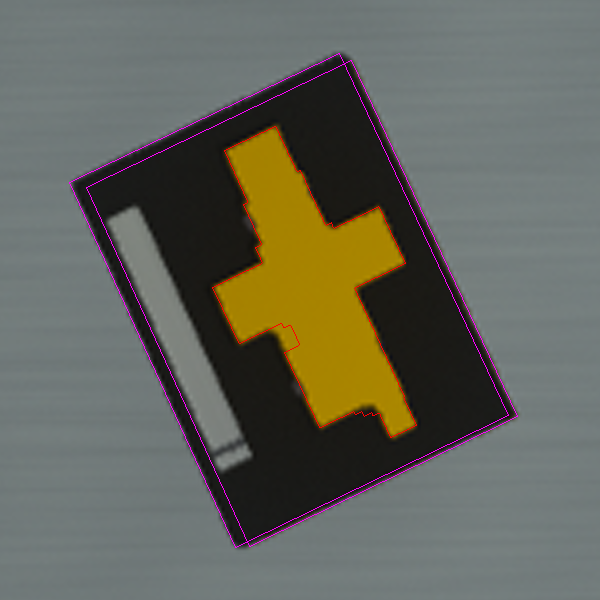

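View pics/tf2.png

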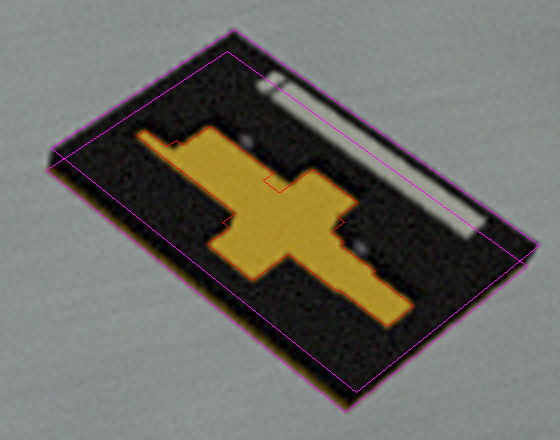

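```bash
python3 - <<'E'
from fit import *
s=load("pics/top0.npz")
j=onz(s,[(343.8,151.3)],39)[0]; k=onz(s,[(322.6,234)],21)[0]
a=np.radians(-15.7); ex=np.array([np.cos(a),np.sin(a)]); ey=np.array([-ex[1],ex[0]])
print(j,k,np.linalg.norm((j-k)[:2]),np.degrees(np.arctan2(*(j-k)[1::-1])))
c=np.array([540.7,-244.4])
for q in(j,k): print((q[:2]-c)@ex,(q[:2]-c)@ey)
from cell import arm
st=arm.read_state(); w,x,y,z=st["orientation"]
from scipy.spatial.transform import Rotation as Ro
print(Ro.from_quat([x,y,z,w]).as_matrix().round(3))
E
```

```text
[ 632.38285628 -240.95972338   39.        ] [ 447.37252193 -190.5958818    21.        ] 191.7429017094484 -15.228157475515037
87.33138864201929 28.12134770234539
-104.40501123551182 26.542323331831422
[[-0.001 -0.344  0.939]
 [ 0.002  0.939  0.344]
 [-1.     0.002 -0.   ]]
```

```bash
cat > go.py <<'E'
import sys
from h import *
from cell import arm
from scipy.spatial.transform import Rotation as Ro
def rel(x,y,z,yaw):
    "target TCP, yaw of tool y axis in deg (mod 180)"
    st=arm.read_state(); w,a,b,c=st["orientation"]; R=Ro.from_quat([a,b,c,w]).as_matrix(); p=st["tool_pos"]
    d=(np.array([x,y,z])-p)@R/1000
    cur=np.degrees(np.arctan2(R[1,1],R[0,1])); tw=-(((yaw-cur)+90)%180-90)
    print("t",round(float(st["t"]),2),"at",p.round(1),"yaw",round(float(cur),2),"j6",st["joint_positions"][5].round(2),"gap mm",round(float(st["finger_gap"])*87,1),"F",st["ft_force"].round(1))
    print("tx %.4f ty %.4f tz %.4f twist %.2f"%(*d,tw), "tilt",R[:,0].round(4))
if __name__=="__main__": rel(*map(float,sys.argv[1:5]))
E
python3 go.py 549.3 -217.7 150 74.3
```

```text
t 0.1 at [ 214.6 -586.4  221.6] yaw 110.09 j6 -0.26 gap mm 86.6 F [ 0.6 -0.6 -0.3]
tx 0.0720 ty 0.2312 tz 0.4410 twist 35.79 tilt [-8.0e-04  1.8e-03 -1.0e+00]
```

```bash
python3 -m pendant '[{"tx":0,"ty":0.029,"tz":0.055,"twist":5,"fingers":0.04},{"tx":0,"ty":0.058,"tz":0.11,"twist":10,"fingers":0.04},{"tx":0,"ty":0.087,"tz":0.165,"twist":15,"fingers":0.04},{"tx":0.01,"ty":0.116,"tz":0.22,"twist":20,"fingers":0.04},{"tx":0.02,"ty":0.145,"tz":0.275,"twist":25,"fingers":0.04},{"tx":0.04,"ty":0.174,"tz":0.33,"twist":30,"fingers":0.04},{"tx":0.055,"ty":0.203,"tz":0.386,"twist":35.8,"fingers":0.04},{"tx":0.072,"ty":0.2312,"tz":0.441,"twist":35.8,"fingers":0.04}]' 30; python3 go.py 549.3 -217.7 80 74.3
```

```text
t: 1.1
tool_pos: [545.3, -221.4, 151.4]
orientation: [0.7, 0.097, 0.701, -0.096]
ft_force: [0.6, -1.5, 0.7]
finger_gap: 0.459
t 1.1 at [ 545.3 -221.4  151.4] yaw 74.27 j6 -1.73 gap mm 39.9 F [ 0.6 -1.5  0.7]
tx 0.0714 ty 0.0046 tz 0.0030 twist -0.03 tilt [-9.0e-04  1.8e-03 -1.0e+00]
```

```bash
python3 -m pendant '[{"tx":0.071,"ty":0.0046,"tz":0.003,"twist":0,"fingers":0.04},{"tx":0.071,"ty":0.0046,"tz":0.003,"twist":0,"fingers":0.04},{"tx":0.071,"ty":0.0046,"tz":0.003,"twist":0,"fingers":0.04}]'; cat > snap.py <<'E'
import sys
from h import *
from cell import arm
n,name,u0,u1,v0,v1,k=sys.argv[1],sys.argv[2],*map(int,sys.argv[3:8])
s=arm.snapshot(n); np.savez(f"pics/{name}.npz",**s)
b=cv2.resize(s["img"][v0:v1,u0:u1],None,fx=k,fy=k,interpolation=cv2.INTER_CUBIC)
cv2.imwrite(f"pics/{name}.png",b[:,:,::-1])
E
python3 snap.py scene a1s 170 300 170 300 4; python3 snap.py top a1t 270 400 110 250 4;python3 go.py 549.3 -217.7 24 74.3
```

```text
t: 1.48
tool_pos: [549.1, -218.3, 80.6]
orientation: [0.7, 0.097, 0.701, -0.096]
ft_force: [-0.2, -0.9, 0.3]
finger_gap: 0.464
t 1.57 at [ 550.3 -218.8   82.6] yaw 74.23 j6 -1.74 gap mm 40.2 F [-0.9 -0.   0.4]
tx 0.0586 ty 0.0007 tz -0.0014 twist -0.07 tilt [ 2.6e-03  7.0e-04 -1.0e+00]
```

View pics/a1s.png

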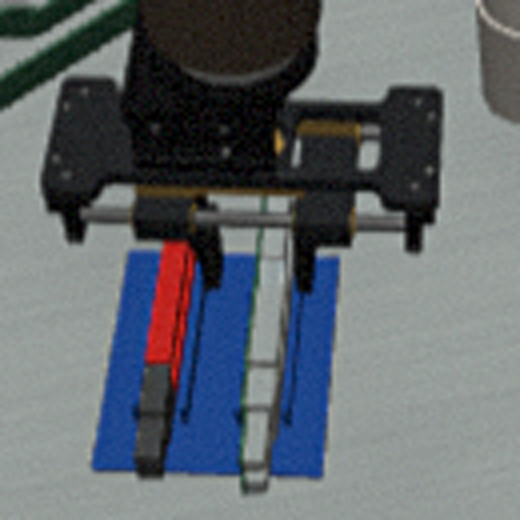

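View pics/a1t.png

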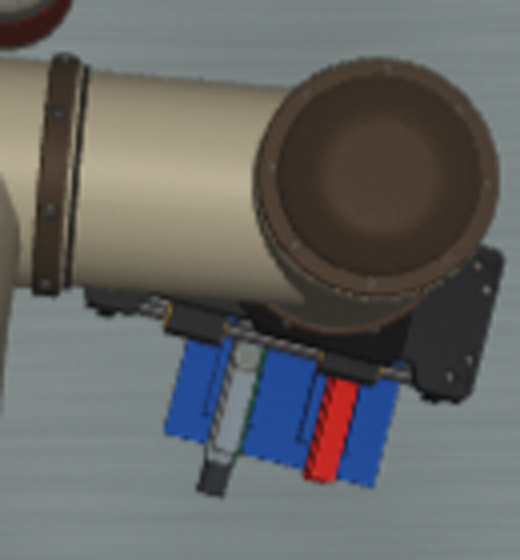

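```bash
python3 - <<'E'
from fit import *
s=load("pics/a1s.npz")
y=np.array([np.cos(np.radians(74.25)),np.sin(np.radians(74.25)),0])
t=np.array([549.7,-218.5,81.5])
for o in(-35,-20,0,20,35): print(o,((proj(s,t+o*y)[0]-170)*4).round(1))
E
```

```text
-35 [190.6 270.8]
-20 [218.8 271.8]
0 [256.5 273. ]
20 [294.1 274.2]
35 [322.4 275.1]
```

```bash
python3 -m pendant '[{"tx":0.03,"ty":0.0007,"tz":-0.0014,"twist":0,"fingers":0.04},{"tx":0.0575,"ty":0.0007,"tz":-0.0014,"twist":0,"fingers":0.04},{"tx":0.0575,"ty":0.0007,"tz":-0.0014,"twist":0,"fingers":0.04},{"tx":0.0575,"ty":0.0007,"tz":-0.0014,"twist":0,"fingers":0.04}]'; python3 snap.py scene a2s 170 300 170 300 4;python3 go.py 549.3 -217.7 24 74.3
```

```text
t: 2.08
tool_pos: [550.7, -218.5, 27.4]
orientation: [0.703, 0.097, 0.698, -0.097]
ft_force: [-0.2, -0.5, -0.0]
finger_gap: 0.459
t 2.12 at [ 550.8 -218.3   27.4] yaw 74.23 j6 -1.74 gap mm 40.2 F [0.5 0.4 0.6]
tx 0.0034 ty 0.0002 tz -0.0016 twist -0.07 tilt [ 6.7e-03 -2.0e-04 -1.0e+00]
```

View pics/a2s.png

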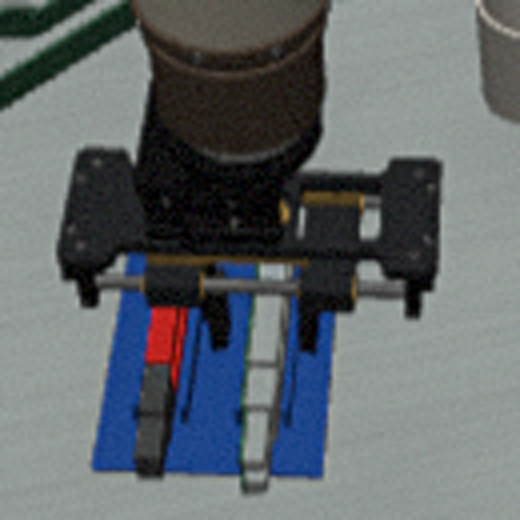

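```bash
python3 -m pendant '[{"tx":0.003,"ty":0,"tz":-0.001,"twist":0,"fingers":0.04},{"tx":0.003,"ty":0,"tz":-0.001,"twist":0,"fingers":0.015},{"tx":0.003,"ty":0,"tz":-0.001,"twist":0,"fingers":0.01},{"tx":0.003,"ty":0,"tz":-0.001,"twist":0,"fingers":0.01},{"tx":0.003,"ty":0,"tz":-0.001,"twist":0,"fingers":0.01},{"tx":0.003,"ty":0,"tz":-0.001,"twist":0,"fingers":0.01}]' 40; python3 go.py 549.3 -217.7 24 74.3
```

```text
t: 2.88
tool_pos: [549.9, -218.0, 24.4]
orientation: [0.703, 0.097, 0.698, -0.097]
ft_force: [-0.1, 1.0, 0.9]
finger_gap: 0.202
t 2.88 at [ 549.9 -218.    24.4] yaw 74.23 j6 -1.74 gap mm 17.6 F [-0.1  1.   0.9]
tx 0.0004 ty 0.0001 tz -0.0007 twist -0.07 tilt [ 6.8e-03 -2.0e-04 -1.0e+00]
```

```bash
python3 -m pendant '[{"tx":-0.02,"ty":0,"tz":0,"twist":0,"fingers":0.01},{"tx":-0.05,"ty":0,"tz":0,"twist":0,"fingers":0.01},{"tx":-0.08,"ty":0,"tz":0,"twist":0,"fingers":0.01},{"tx":-0.08,"ty":0,"tz":0,"twist":0,"fingers":0.01}]' 40; python3 snap.py scene a3s 150 310 120 300 4;python3 go.py 583 -10 100 115
```

```text
t: 3.38
tool_pos: [550.6, -218.2, 106.1]
orientation: [0.704, 0.097, 0.696, -0.097]
ft_force: [-0.5, 0.2, -3.0]
finger_gap: 0.204
t 3.42 at [ 549.2 -217.8  104.2] yaw 74.2 j6 -1.74 gap mm 17.3 F [ 0.3  0.7 -3.3]
tx 0.0046 ty 0.2091 tz -0.0241 twist -40.80 tilt [ 7.3e-03  4.0e-04 -1.0e+00]
```

View pics/a3s.png

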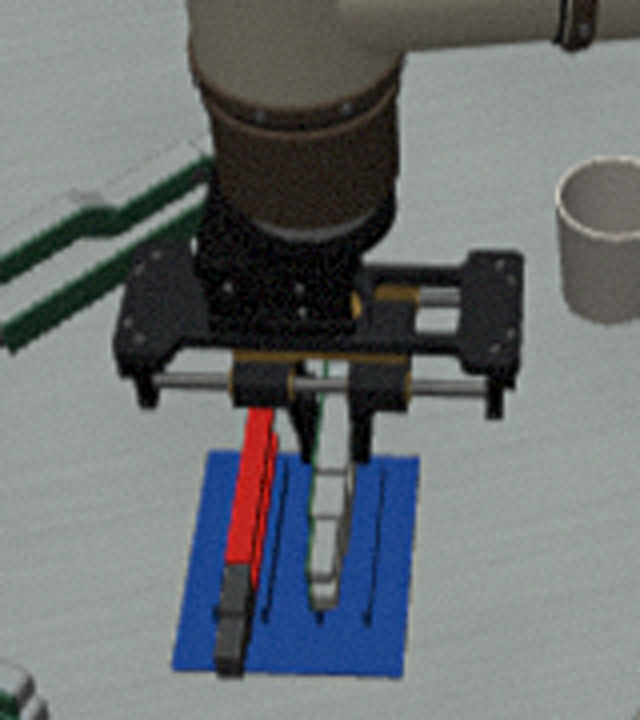

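```bash
python3 -m pendant '[{"tx":0,"ty":0.03,"tz":-0.004,"twist":-6,"fingers":0.01},{"tx":0,"ty":0.065,"tz":-0.008,"twist":-13,"fingers":0.01},{"tx":0,"ty":0.1,"tz":-0.012,"twist":-20,"fingers":0.01},{"tx":0,"ty":0.14,"tz":-0.016,"twist":-28,"fingers":0.01},{"tx":0,"ty":0.18,"tz":-0.02,"twist":-35,"fingers":0.01},{"tx":0.0,"ty":0.209,"tz":-0.024,"twist":-40.8,"fingers":0.01},{"tx":0.03,"ty":0.209,"tz":-0.024,"twist":-40.8,"fingers":0.01},{"tx":0.045,"ty":0.209,"tz":-0.024,"twist":-40.8,"fingers":0.01}]' 40; python3 go.py 583 -10 20.4 115
```

```text
t: 4.42
tool_pos: [580.7, -10.1, 55.9]
orientation: [0.69, -0.153, 0.69, 0.153]
ft_force: [-0.2, -0.2, -2.5]
finger_gap: 0.202
t 4.42 at [580.7 -10.1  55.9] yaw 114.99 j6 -1.4 gap mm 17.6 F [-0.2 -0.2 -2.5]
tx 0.0355 ty -0.0008 tz 0.0022 twist -0.01 tilt [ 4.e-04 -5.e-04 -1.e+00]
```

```bash
python3 -m pendant '[{"tx":0.015,"ty":0,"tz":0,"twist":0,"fingers":0.01},{"tx":0.026,"ty":0,"tz":0,"twist":0,"fingers":0.01},{"tx":0.032,"ty":0,"tz":0,"twist":0,"fingers":0.01},{"tx":0.034,"ty":0,"tz":0,"twist":0,"fingers":0.01},{"tx":0.0355,"ty":0,"tz":0,"twist":0,"fingers":0.01},{"tx":0.0355,"ty":0,"tz":0,"twist":0,"fingers":0.01}]' 40; python3 go.py 583 -10 20 115
```

```text
t: 5.18
tool_pos: [581.0, -10.1, 20.9]
orientation: [0.691, -0.153, 0.69, 0.153]
ft_force: [-0.2, 0.0, -2.8]
finger_gap: 0.205
t 5.17 at [581.  -10.1  20.9] yaw 114.99 j6 -1.4 gap mm 17.8 F [-0.2  0.  -2.8]
tx 0.0009 ty -0.0008 tz 0.0019 twist -0.01 tilt [ 1.4e-03 -3.0e-04 -1.0e+00]
```

```bash
python3 -m pendant '[{"tx":0.001,"fingers":0.01},{"tx":0.0015,"fingers":0.01},{"tx":0.0015,"fingers":0.01}]' 40; python3 snap.py scene a4s 220 400 130 280 4;python3 go.py 583 -10 20 115
```

```text
t 5.22 at [581.  -10.1  20.9] yaw 114.99 j6 -1.4 gap mm 17.6 F [ 0.2  0.5 -2. ]
tx 0.0009 ty -0.0008 tz 0.0019 twist -0.01 tilt [ 1.4e-03 -2.0e-04 -1.0e+00]validation failed for argument at $[0]...
```

View pics/a4s.png

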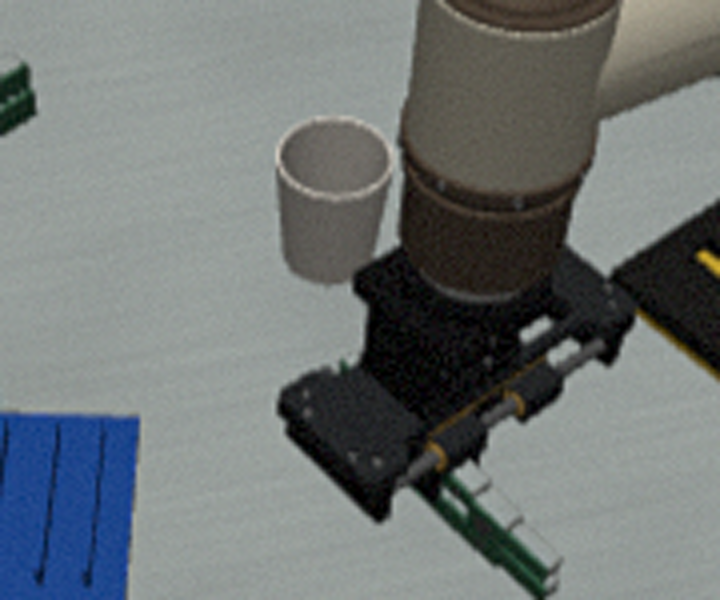

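```bash
python3 -m pendant '[{"tx":0.001,"ty":0,"tz":0,"twist":0,"fingers":0.01},{"tx":0.002,"ty":0,"tz":0,"twist":0,"fingers":0.01},{"tx":0.002,"ty":0,"tz":0,"twist":0,"fingers":0.01}]' 40; python3 go.py 583 -10 20 115
```

```text
t: 5.6
tool_pos: [581.1, -10.1, 20.3]
orientation: [0.691, -0.153, 0.69, 0.153]
ft_force: [-3.8, -0.3, 5.4]
finger_gap: 0.201
t 5.6 at [581.1 -10.1  20.3] yaw 115.01 j6 -1.4 gap mm 17.5 F [-3.8 -0.3  5.4]
tx 0.0004 ty -0.0007 tz 0.0018 twist 0.01 tilt [ 2.e-03 -4.e-04 -1.e+00]
```

```bash
python3 -m pendant '[{"tx":0,"ty":0,"tz":0,"twist":0,"fingers":0.022},{"tx":0,"ty":0,"tz":0,"twist":0,"fingers":0.045},{"tx":0,"ty":0,"tz":0,"twist":0,"fingers":0.045},{"tx":0,"ty":0,"tz":0,"twist":0,"fingers":0.045},{"tx":-0.03,"ty":0,"tz":0,"twist":0,"fingers":0.045},{"tx":-0.07,"ty":0,"tz":0,"twist":0,"fingers":0.045},{"tx":-0.07,"ty":0,"tz":0,"twist":0,"fingers":0.045}]' 40; python3 snap.py scene a5s 220 400 130 280 4;python3 go.py 602 -51 90 25
```

```text
t: 6.48
tool_pos: [583.4, -9.6, 93.8]
orientation: [0.694, -0.154, 0.687, 0.153]
ft_force: [0.1, 0.5, -0.8]
finger_gap: 0.518
t 6.53 at [581.8  -9.8  91.7] yaw 115.01 j6 -1.4 gap mm 44.9 F [-0.1  0.7 -0.5]
tx 0.0018 ty -0.0459 tz 0.0009 twist -89.99 tilt [ 5.2e-03  6.0e-04 -1.0e+00]
```

View pics/a5s.png

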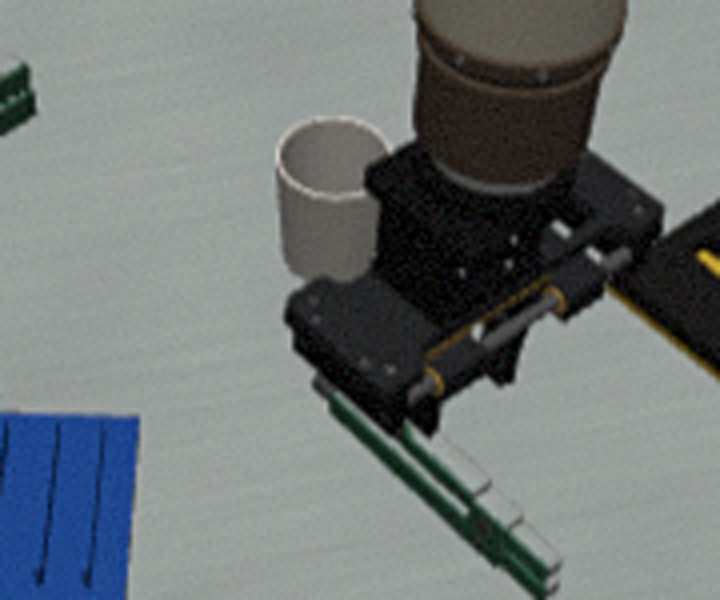

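```bash
python3 -m pendant '[{"tx":0,"ty":-0.02,"tz":0,"twist":-10,"fingers":0.03},{"tx":0,"ty":-0.042,"tz":0,"twist":-20,"fingers":0.03},{"tx":0,"ty":-0.042,"tz":0,"twist":-30,"fingers":0.03},{"tx":0,"ty":-0.042,"tz":0,"twist":-40,"fingers":0.03},{"tx":0,"ty":-0.042,"tz":0,"twist":-50,"fingers":0.03},{"tx":0,"ty":-0.042,"tz":0,"twist":-60,"fingers":0.03},{"tx":0,"ty":-0.042,"tz":0,"twist":-70,"fingers":0.03},{"tx":0,"ty":-0.042,"tz":0,"twist":-80,"fingers":0.03}]' 40; python3 go.py 599.3 -49 40 25
```

```text
t: 7.52
tool_pos: [598.5, -48.0, 90.1]
orientation: [-0.429, 0.563, -0.428, -0.562]
ft_force: [0.2, -0.2, -0.0]
finger_gap: 0.346
t 7.53 at [598.5 -48.   90.1] yaw -164.68 j6 0.08 gap mm 30.1 F [ 0.2 -0.2 -0. ]
tx 0.0501 ty -0.0004 tz -0.0012 twist -9.68 tilt [ 2.1e-03  3.0e-04 -1.0e+00]
```

```bash
python3 -m pendant '[{"tx":0.015,"ty":0,"tz":0,"twist":-9.7,"fingers":0.03},{"tx":0.035,"ty":0,"tz":0,"twist":-9.7,"fingers":0.03},{"tx":0.05,"ty":0,"tz":0,"twist":-9.7,"fingers":0.03},{"tx":0.055,"ty":0,"tz":0,"twist":-9.7,"fingers":0.03},{"tx":0.056,"ty":0,"tz":0,"twist":-9.7,"fingers":0.03}]' 40; python3 snap.py scene a6s 220 400 130 280 4;python3 go.py 589 -27.1 34 25
```

```text
t: 8.15
tool_pos: [598.6, -48.0, 33.7]
orientation: [-0.38, 0.597, -0.38, -0.596]
ft_force: [0.2, -0.3, 1.2]
finger_gap: 0.345
t 8.2 at [598.8 -47.9  34.1] yaw -154.98 j6 0.25 gap mm 29.9 F [-0.7 -0.4 -1.7]
tx 0.0001 ty 0.0001 tz 0.0230 twist 0.02 tilt [ 2.3e-03  3.0e-04 -1.0e+00]
```

View pics/a6s.png

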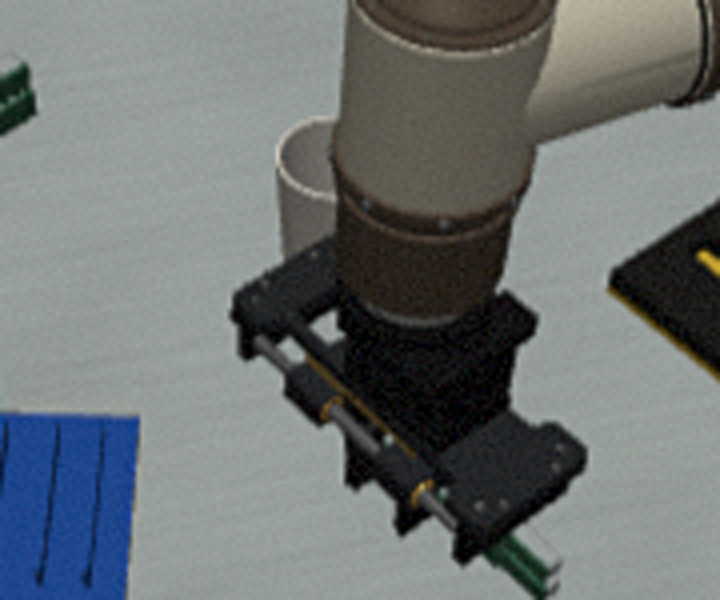

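```bash
python3 -m pendant '[{"tx":0,"ty":0,"tz":0.01,"twist":0,"fingers":0.03},{"tx":0,"ty":0,"tz":0.018,"twist":0,"fingers":0.03},{"tx":0,"ty":0,"tz":0.022,"twist":0,"fingers":0.03},{"tx":0,"ty":0,"tz":0.026,"twist":0,"fingers":0.03},{"tx":0,"ty":0,"tz":0.03,"twist":0,"fingers":0.03}]' 40; python3 snap.py scene a7s 220 400 130 280 4;python3 go.py 589 -27.1 34 25
```

```text
t: 8.82
tool_pos: [586.3, -20.5, 34.3]
orientation: [-0.38, 0.597, -0.379, -0.596]
ft_force: [0.4, 0.2, 0.8]
finger_gap: 0.349
t 8.88 at [585.9 -20.2  34.1] yaw -154.97 j6 0.2 gap mm 29.7 F [-0.5  0.4  0.1]
tx 0.0001 ty 0.0001 tz -0.0075 twist 0.03 tilt [ 2.3e-03  5.0e-04 -1.0e+00]
```

View pics/a7s.png

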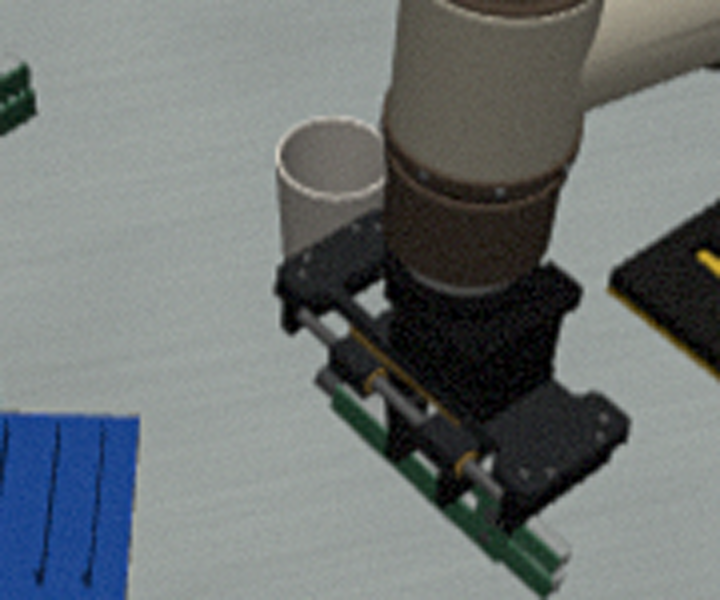

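```bash
python3 -m pendant '[{"tx":0,"ty":0,"tz":0.004,"twist":0,"fingers":0.03},{"tx":0,"ty":0,"tz":0.008,"twist":0,"fingers":0.03},{"tx":0,"ty":0,"tz":0.012,"twist":0,"fingers":0.03},{"tx":0,"ty":0,"tz":0.016,"twist":0,"fingers":0.03},{"tx":0,"ty":0,"tz":0.016,"twist":0,"fingers":0.03}]' 40; python3 snap.py scene a8s 220 400 130 280 4;python3 go.py 589 -27.1 34 25
```

```text
t: 9.5
tool_pos: [579.0, -5.4, 34.1]
orientation: [-0.38, 0.597, -0.379, -0.596]
ft_force: [-1.0, 0.5, 0.2]
finger_gap: 0.343
t 9.55 at [579.1  -5.5  34.1] yaw -154.95 j6 0.17 gap mm 29.9 F [ 0.1  0.4 -0.4]
tx 0.0002 ty 0.0002 tz -0.0237 twist 0.05 tilt [ 2.3e-03  4.0e-04 -1.0e+00]
```

View pics/a8s.png

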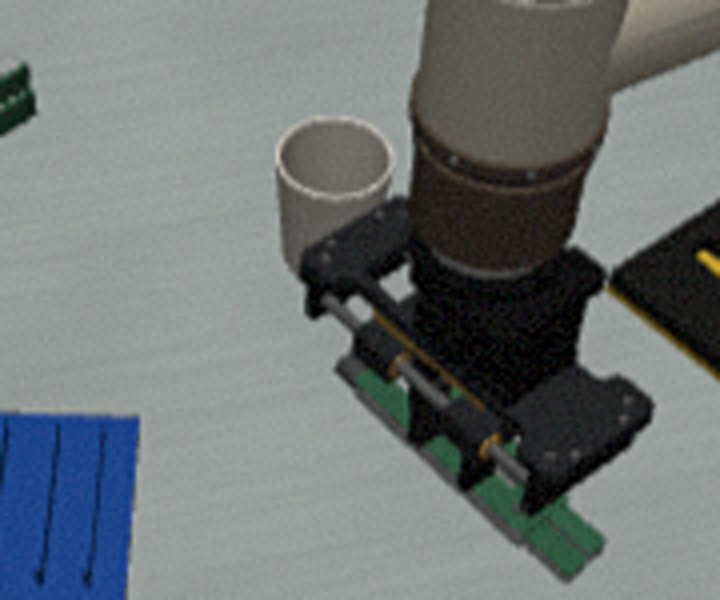

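```bash
python3 -m pendant '[{"tx":-0.04,"ty":0,"tz":0,"twist":0,"fingers":0.03},{"tx":-0.1,"ty":0,"tz":0,"twist":10,"fingers":0.06},{"tx":-0.13,"ty":0,"tz":0.04,"twist":20,"fingers":0.07},{"tx":-0.13,"ty":0,"tz":0.09,"twist":30,"fingers":0.075},{"tx":-0.13,"ty":0,"tz":0.14,"twist":40,"fingers":0.075},{"tx":-0.13,"ty":0,"tz":0.19,"twist":50,"fingers":0.075},{"tx":-0.13,"ty":0,"tz":0.24,"twist":60,"fingers":0.075},{"tx":-0.13,"ty":0,"tz":0.27,"twist":70,"fingers":0.075}]' 40; python3 snap.py scene b1s 220 400 130 280 4;python3 snap.py top b1t 180 360 110 260 4;python3 go.py 589 -27.1 34 115
```

```text
t: 10.55
tool_pos: [463.6, 240.7, 164.2]
orientation: [0.655, -0.27, 0.653, 0.269]
ft_force: [0.8, 0.0, -1.3]
finger_gap: 0.859
t 10.65 at [463.6 241.2 164.2] yaw 135.18 j6 -1.57 gap mm 74.5 F [ 0.2 -0.2 -0.2]
tx 0.1302 ty -0.2779 tz -0.1023 twist 20.18 tilt [ 0.0028  0.0012 -1.    ]
```

View pics/b1s.png

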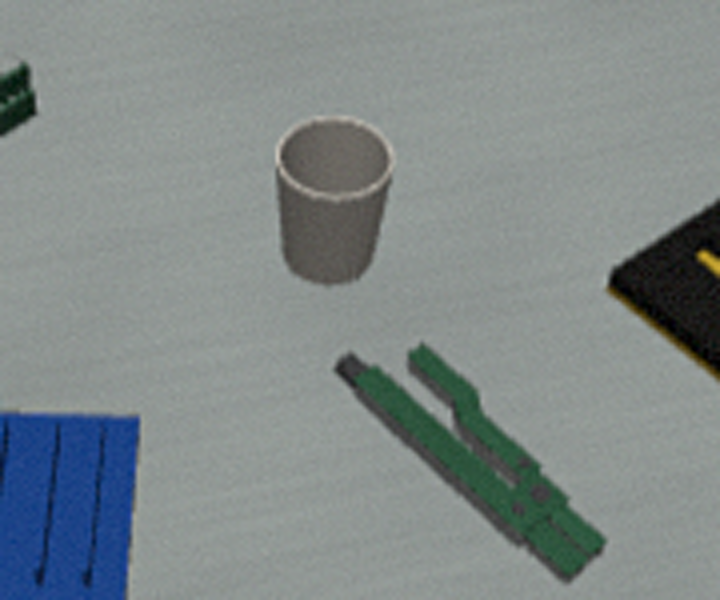

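View pics/b1t.png

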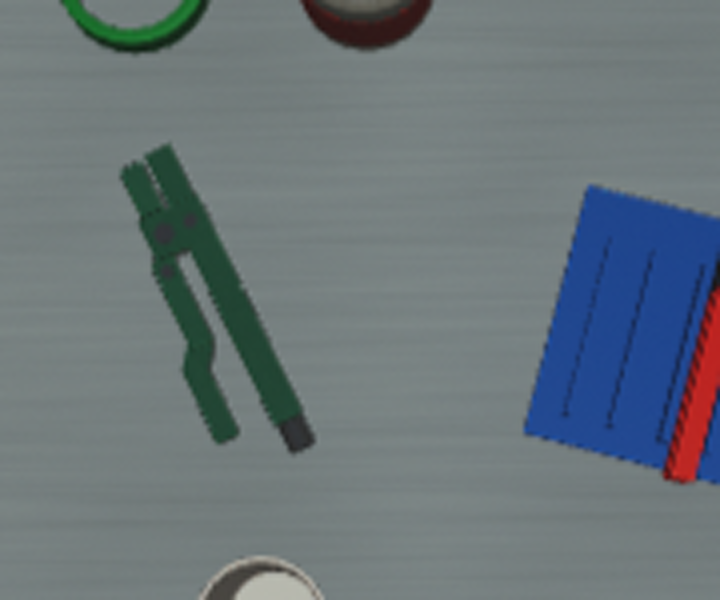

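```bash
cat > pf.py <<'E'
import sys
from fit import *
PP=[(box4(-85,50,-21,-3),18),(box4(30,56,-21,17),18),([(-25,7),(30,7),(30,21),(-25,21)],18),([(-33,17),(-25,7),(-25,21),(-33,31)],18),(box4(-80,-33,17,31),18),(box4(-103,-85,-20,-4),17),(box4(56,90,-19,-5),16),(box4(56,90,1,14),16)]
def pl(s,p,box,z0=0):
    a=np.zeros(((box[3]-box[2])*K,(box[1]-box[0])*K),np.uint8)
    for q,z in PP:
        for zz in (z,0):
            a|=ras(s,tf(p,q,zz+z0),box)
    return a
def fitp(s,bx,st,z0=0):
    im=cv2.GaussianBlur(s["img"],(0,0),0.5)[bx[2]:bx[3],bx[0]:bx[1]].astype(float)
    m=np.clip((105-im[...,0])/55,0,1)
    cost=lambda p:((small(pl(s,p,bx,z0),bx)-m)**2).sum()
    r=minimize(cost,st,method="Nelder-Mead",options=dict(initial_simplex=np.array(st)+np.array([[0,0,0],[6,0,0],[0,6,0],[0,0,.06]]),xatol=.02,fatol=.01))
    p=r.x; o=cv2.resize(s["img"],None,fx=4,fy=4,interpolation=cv2.INTER_CUBIC)
    c,_=cv2.findContours(pl(s,p,bx,z0),cv2.RETR_LIST,cv2.CHAIN_APPROX_NONE)
    cv2.drawContours(o,[k+np.array([[bx[0]*4,bx[2]*4]]) for k in c],-1,(255,0,0),1)
    return p,r.fun,o[bx[2]*4:bx[3]*4,bx[0]*4:bx[1]*4,::-1]
E
python3 - <<'E'
from pf import *
for f,bx in(("b1t",(200,270,140,230)),("b1s",(295,380,212,282))):
    s=load(f"pics/{f}.npz"); p,c,o=fitp(s,bx,(575,5,.44)); print(f,p.round(2),np.degrees(p[2]).round(2),c,m if 0 else ""); cv2.imwrite(f"pics/{f}_fit.png",o)
E
```

```text
b1t [5.6716e+02 1.7480e+01 4.4000e-01] 25.21 26.374757231404956 
b1s [5.6511e+02 1.7910e+01 4.4000e-01] 25.33 205.49222107438015
```

```bash
python3 -c "
import cv2,numpy as np
a=cv2.imread('pics/b1t_fit.png');b=cv2.imread('pics/b1s_fit.png')
h=max(a.shape[0],b.shape[0]);o=np.zeros((h,a.shape[1]+b.shape[1],3),np.uint8);o[:a.shape[0],:a.shape[1]]=a;o[:b.shape[0],a.shape[1]:]=b;cv2.imwrite('pics/b1fit.png',o)"
```

```text
(no output)
```

View pics/b1fit.png

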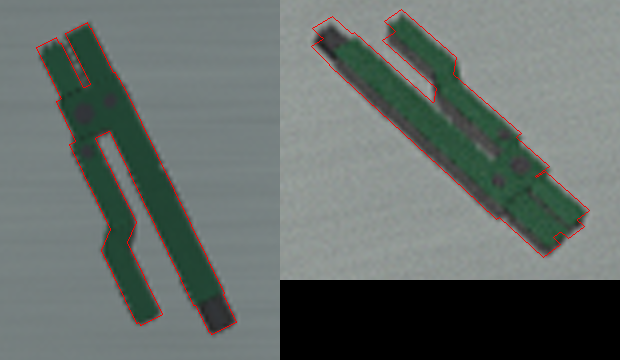

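```bash
sed -i 's/def fitp(s,bx,st,z0=0):/def fitp(s,bx,st,z0=0,hi=105,w=55):/; s/np.clip((105-im\[...,0\])\/55,0,1)/np.clip((hi-im[...,0])\/w,0,1)/' pf.py
python3 - <<'E'
from pf import *
s=load("pics/b1s.npz")
print(s["img"][215:280:8,300:380:8,0])
for hi,w in((130,40),(135,30)):
  for i in range(2):
    bx=(295,380,212,282); p,c,o=fitp(s,bx,(568-i*3,17+i*2,.44),hi=hi,w=w); print(p.round(2),np.degrees(p[2]).round(2),c)
cv2.imwrite("pics/b1s_fit2.png",o)
E
python3 go.py 569.5 19 60 115.2
```

```text
[[143 140 145 144 145 142 143 143 144 143]
 [147  58 103  75  45 143 136 144 142 146]
 [146 152  49  61  83 127 145 147 145 144]
 [149 143 149  52  46  47 123 144 146 145]
 [146 145 148 139  61  49  53 148 146 145]
 [145 150 145 142 144  69  48  48 146 143]
 [144 150 140 145 144 144  68  49  42 144]
 [142 140 148 145 145 143 142  99  41 139]
 [148 145 144 147 144 140 146 143 143 143]]
[5.6734e+02 1.8650e+01 4.4000e-01] 25.42 64.1609375
[5.6654e+02 1.8450e+01 4.4000e-01] 25.33 63.922656249999996
[5.6673e+02 1.8210e+01 4.4000e-01] 25.04 48.85151041666667
[5.6659e+02 1.8370e+01 4.4000e-01] 25.4 46.410885416666666
t 10.65 at [463.6 241.2 164.2] yaw 135.18 j6 -1.57 gap mm 74.5 F [ 0.2 -0.2 -0.2]
tx 0.1042 ty -0.2316 tz -0.0833 twist 19.98 tilt [ 0.0028  0.0012 -1.    ]
```

View pics/b1s_fit2.png

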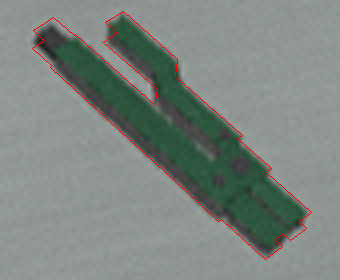

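```bash
python3 -m pendant '[{"tx":0,"ty":-0.05,"tz":-0.018,"twist":5,"fingers":0.075},{"tx":0,"ty":-0.1,"tz":-0.036,"twist":10,"fingers":0.075},{"tx":0,"ty":-0.15,"tz":-0.054,"twist":15,"fingers":0.075},{"tx":0.04,"ty":-0.2,"tz":-0.072,"twist":20,"fingers":0.075},{"tx":0.08,"ty":-0.2314,"tz":-0.0836,"twist":20,"fingers":0.075},{"tx":0.1,"ty":-0.2314,"tz":-0.0836,"twist":20,"fingers":0.075},{"tx":0.1,"ty":-0.2314,"tz":-0.0836,"twist":20,"fingers":0.075}]' 40; python3 go.py 569.9 18.8 3.5 115.2
```

```text
t: 11.52
tool_pos: [567.9, 17.1, 62.4]
orientation: [0.69, -0.154, 0.691, 0.154]
ft_force: [0.4, -0.0, 0.2]
finger_gap: 0.861
t 11.53 at [567.9  17.1  62.4] yaw 115.13 j6 -1.45 gap mm 74.9 F [ 0.4 -0.   0.2]
tx 0.0589 ty 0.0006 tz 0.0026 twist -0.07 tilt [-1.7e-03 -2.0e-04 -1.0e+00]
```

```bash
python3 -m pendant '[{"tx":0.02,"ty":0.0006,"tz":0.0026,"twist":0,"fingers":0.075},{"tx":0.045,"ty":0.0006,"tz":0.0026,"twist":0,"fingers":0.075},{"tx":0.056,"ty":0.0006,"tz":0.0026,"twist":0,"fingers":0.075},{"tx":0.058,"ty":0.0006,"tz":0.0026,"twist":0,"fingers":0.075},{"tx":0.058,"ty":0.0006,"tz":0.0026,"twist":0,"fingers":0.075}]' 40; python3 go.py 569.9 18.8 3.5 115.2; python3 snap.py scene b2s 240 400 130 290 4
```

```text
t: 12.15
tool_pos: [570.7, 19.0, 5.4]
orientation: [0.69, -0.154, 0.69, 0.154]
ft_force: [0.3, -0.3, 0.4]
finger_gap: 0.862
t 12.15 at [570.7  19.    5.4] yaw 115.18 j6 -1.45 gap mm 75.0 F [ 0.3 -0.3  0.4]
tx 0.0019 ty 0.0001 tz -0.0008 twist -0.02 tilt [ 1.e-04  1.e-04 -1.e+00]
```

View pics/b2s.png

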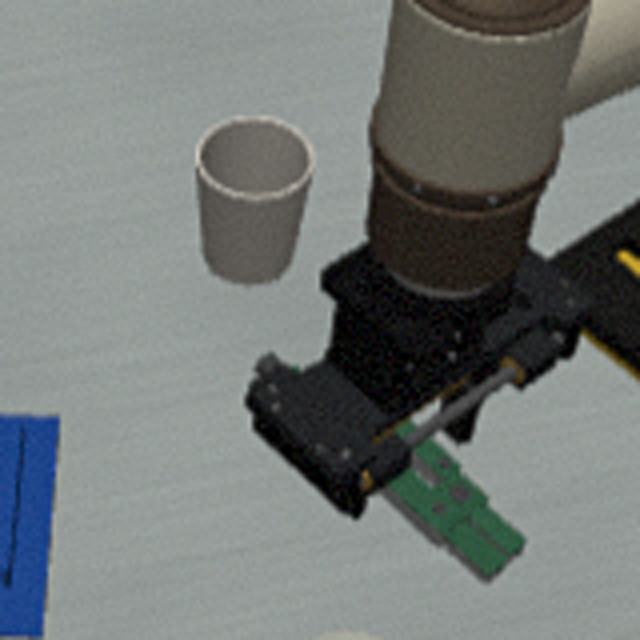

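```bash
python3 -m pendant '[{"tx":0.0015,"ty":0,"tz":-0.0005,"twist":0,"fingers":0.06},{"tx":0.0015,"ty":0,"tz":-0.0005,"twist":0,"fingers":0.048},{"tx":0.0015,"ty":0,"tz":-0.0005,"twist":0,"fingers":0.036},{"tx":0.0015,"ty":0,"tz":-0.0005,"twist":0,"fingers":0.034},{"tx":0.0015,"ty":0,"tz":-0.0005,"twist":0,"fingers":0.034},{"tx":0.0015,"ty":0,"tz":-0.0005,"twist":0,"fingers":0.034}]' 50; python3 go.py 569.9 18.8 3.5 115.2
```

```text
t: 12.95
tool_pos: [570.3, 18.8, 4.0]
orientation: [0.69, -0.154, 0.69, 0.154]
ft_force: [-0.2, 0.3, 1.0]
finger_gap: 0.472
t 12.95 at [570.3  18.8   4. ] yaw 115.16 j6 -1.45 gap mm 41.1 F [-0.2  0.3  1. ]
tx 0.0005 ty 0.0002 tz -0.0003 twist -0.04 tilt [ 3.e-04  2.e-04 -1.e+00]
```

```bash
python3 -m pendant '[{"tx":-0.02,"ty":0,"tz":0,"twist":0,"fingers":0.034},{"tx":-0.05,"ty":0,"tz":0,"twist":0,"fingers":0.034},{"tx":-0.05,"ty":0,"tz":0,"twist":0,"fingers":0.034}]' 50; python3 snap.py scene c0s 240 400 130 290 4; python3 go.py 538.3 259.9 50 115
```

```text
t: 13.32
tool_pos: [571.6, 19.2, 55.6]
orientation: [0.692, -0.154, 0.688, 0.154]
ft_force: [0.1, -0.3, -2.5]
finger_gap: 0.475
t 13.38 at [570.2  19.   54. ] yaw 115.14 j6 -1.45 gap mm 41.7 F [-0.5 -0.5 -3.1]
tx 0.0042 ty 0.2317 tz 0.0735 twist 0.14 tilt [ 0.001  0.001 -1.   ]
```

View pics/c0s.png

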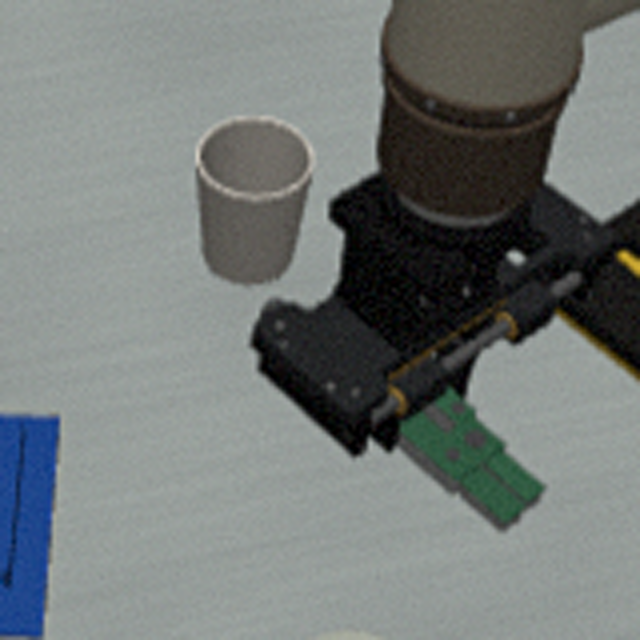

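```bash
python3 -m pendant '[{"tx":0,"ty":0.05,"tz":0.0158,"twist":0,"fingers":0.034},{"tx":0,"ty":0.1,"tz":0.0317,"twist":0,"fingers":0.034},{"tx":0,"ty":0.15,"tz":0.0476,"twist":0,"fingers":0.034},{"tx":0,"ty":0.2,"tz":0.0634,"twist":0.1,"fingers":0.034},{"tx":0,"ty":0.2317,"tz":0.0735,"twist":0.1,"fingers":0.034},{"tx":0.008,"ty":0.2317,"tz":0.0735,"twist":0.1,"fingers":0.034},{"tx":0.015,"ty":0.2317,"tz":0.0735,"twist":0.1,"fingers":0.034},{"tx":0.015,"ty":0.2317,"tz":0.0735,"twist":0.1,"fingers":0.034}]' 50;python3 go.py 538.3 259.9 30 115;  python3 snap.py scene c1s 360 510 140 290 4; python3 go.py 538.3 259.9 30 115
```

```text
t: 14.38
tool_pos: [537.4, 258.1, 37.5]
orientation: [0.69, -0.153, 0.691, 0.152]
ft_force: [0.4, -0.1, -3.2]
finger_gap: 0.473
t 14.38 at [537.4 258.1  37.5] yaw 114.95 j6 -1.85 gap mm 41.2 F [ 0.4 -0.1 -3.2]
tx 0.0075 ty 0.0013 tz 0.0016 twist -0.05 tilt [-0.0021 -0.0015 -1.    ]
t 14.43 at [538.  258.4  38.2] yaw 114.95 j6 -1.85 gap mm 41.5 F [ 0.2 -0.2 -2.8]
tx 0.0082 ty 0.0012 tz 0.0009 twist -0.05 tilt [-7.e-04 -5.e-04 -1.e+00]
```

View pics/c1s.png

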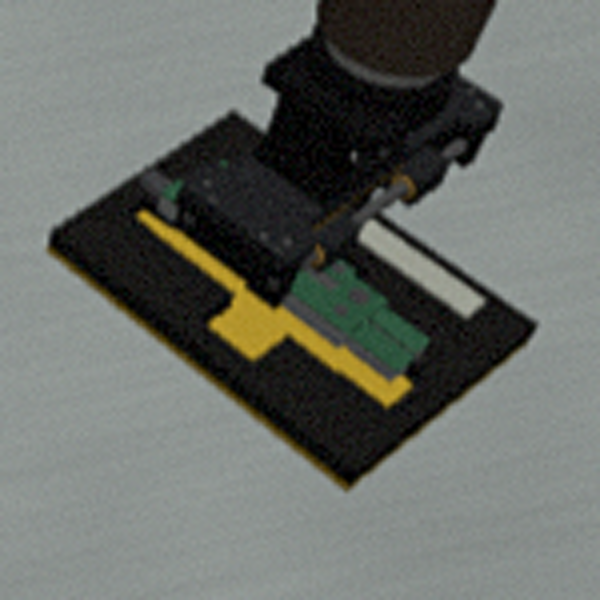

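```bash
cat > cfit.py <<'E'
import sys
from fit import *
def run(f,tcp,yaw,off,x0=38,zb=4):
    s=load(f"pics/{f}.npz"); bx=(400,490,180,270)
    hsv=cv2.cvtColor(s["img"],cv2.COLOR_RGB2HSV)[bx[2]:bx[3],bx[0]:bx[1]].astype(int)
    im=s["img"][bx[2]:bx[3],bx[0]:bx[1]].astype(int)
    g=np.clip((im[...,1]-im[...,0]-8)/24.,0,1)*(im[...,1]>im[...,2])
    z=tcp[2]-zb
    p0=np.r_[np.array(tcp[:2])-np.array(off)@R(np.radians(yaw)).T,np.radians(yaw)]
    parts=[(box4(30,56,-21,17),18),(box4(50,90,-19,14),16)]
    uu=np.mgrid[bx[2]:bx[3],bx[0]:bx[1]]; q=onz(s,np.c_[uu[1].ravel(),uu[0].ravel()],z+17)[:,:2]
    loc=((q-p0[:2])@R(p0[2])).reshape(*uu.shape[1:],2)
    W=(loc[...,0]>x0)&(loc[...,0]<110)&(abs(loc[...,1])<35)
    def ren(d):
        p=p0+[d[0],d[1],0]; a=np.zeros(((bx[3]-bx[2])*K,(bx[1]-bx[0])*K),np.uint8)
        for q_,zz in parts: a|=ras(s,tf(p,q_,z+zz),bx)
        return a
    cost=lambda d:(((small(ren(d),bx)-g)**2)*W).sum()
    r=minimize(cost,(0,0),method="Nelder-Mead",options=dict(initial_simplex=[[0,0],[4,0],[0,4]],xatol=.02,fatol=.005))
    print("pred",p0[:2].round(2),"seen",(p0[:2]+r.x).round(2),"resid world",r.x.round(2),"in pliers frame",(r.x@R(p0[2])).round(2),r.fun, cost((0,0)),(g*W).sum())
    o=cv2.resize(s["img"],None,fx=4,fy=4,interpolation=cv2.INTER_CUBIC)
    c,_=cv2.findContours(ren(r.x),cv2.RETR_LIST,cv2.CHAIN_APPROX_NONE)
    cv2.drawContours(o,[k+np.array([[bx[0]*4,bx[2]*4]]) for k in c],-1,(255,0,0),1)
    c,_=cv2.findContours(yellow(s,(536.4,259.4,np.radians(24.9)),(360,500,160,270)),cv2.RETR_LIST,cv2.CHAIN_APPROX_NONE)
    cv2.drawContours(o,[k+np.array([[360*4,160*4]]) for k in c],-1,(255,0,255),1)
    cv2.imwrite(f"pics/{f}_fit.png",o[640:1090,1440:2000,::-1])
E
python3 -c "
from cfit import *
run('c1s',(537.6,258.2,37.7),24.95,(3.36,0))"
```

```text
pred [534.55 256.78] seen [535.96 256.01] resid world [ 1.4  -0.77] in pliers frame [ 0.95 -1.29] 29.56944444444444 35.69444444444444 247.125
```

View pics/c1s_fit.png

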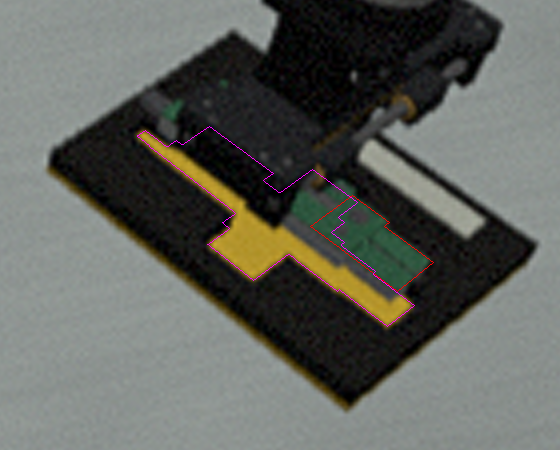

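```bash
python3 go.py 538.0 260.6 28 115; python3 -m pendant '[{"tx":0.004,"ty":0.002,"tz":0.001,"twist":0,"fingers":0.034},{"tx":0.009,"ty":0.002,"tz":0.001,"twist":0,"fingers":0.034},{"tx":0.009,"ty":0.002,"tz":0.001,"twist":0,"fingers":0.034},{"tx":0.009,"ty":0.002,"tz":0.001,"twist":0,"fingers":0.034},{"tx":0.009,"ty":0.002,"tz":0.001,"twist":0,"fingers":0.034}]' 50;  python3 snap.py scene c2s 360 510 140 290 4; python3 go.py 538.0 260.6 28 115
```

```text
t 14.43 at [538.  258.4  38.2] yaw 114.95 j6 -1.85 gap mm 41.5 F [ 0.2 -0.2 -2.8]
tx 0.0102 ty 0.0020 tz 0.0009 twist -0.05 tilt [-7.e-04 -5.e-04 -1.e+00]
t: 15.05
tool_pos: [538.2, 260.7, 29.4]
orientation: [0.69, -0.153, 0.691, 0.153]
ft_force: [0.4, -0.3, -3.6]
finger_gap: 0.475
t 15.1 at [538.2 260.8  29.5] yaw 114.95 j6 -1.86 gap mm 41.4 F [-0.2 -0.9 -2. ]
tx 0.0015 ty -0.0001 tz -0.0002 twist -0.05 tilt [-4.e-04 -3.e-04 -1.e+00]
```

```bash
python3 -c "
from cfit import *
run('c2s',(538.2,260.75,29.45),24.95,(3.36,0))"
```

```text
pred [535.15 259.33] seen [535.94 259.05] resid world [ 0.78 -0.29] in pliers frame [ 0.59 -0.59] 27.806857638888886 29.373263888888893 243.54166666666666
```

View pics/c2s_fit.png

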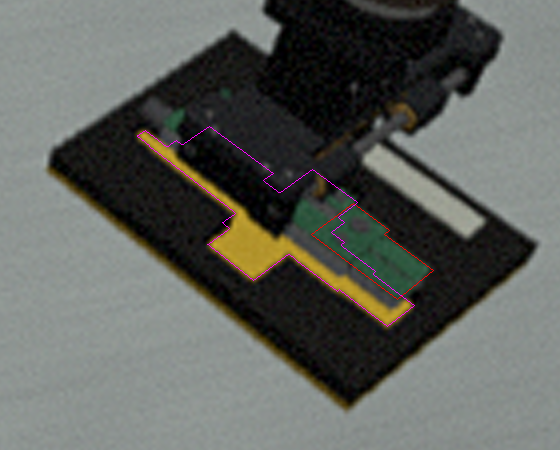

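```bash
python3 -m pendant '[{"tx":0.003,"ty":0,"tz":0,"twist":0,"fingers":0.034},{"tx":0.006,"ty":0,"tz":0,"twist":0,"fingers":0.034},{"tx":0.0085,"ty":0,"tz":0,"twist":0,"fingers":0.034},{"tx":0.0085,"ty":0,"tz":0,"twist":0,"fingers":0.034}]' 50;  python3 go.py 538.0 260.6 28 115
```

```text
t: 15.6
tool_pos: [538.0, 260.6, 20.6]
orientation: [0.69, -0.153, 0.691, 0.153]
ft_force: [0.5, 0.2, -3.2]
finger_gap: 0.476
t 15.6 at [538.  260.6  20.6] yaw 114.95 j6 -1.86 gap mm 41.4 F [ 0.5  0.2 -3.2]
tx -0.0074 ty 0.0000 tz -0.0000 twist -0.05 tilt [-9.e-04 -7.e-04 -1.e+00]
```

```bash
python3 -m pendant '[{"tx":0.002,"ty":0,"tz":0,"twist":0,"fingers":0.034},{"tx":0.004,"ty":0,"tz":0,"twist":0,"fingers":0.034},{"tx":0.006,"ty":0,"tz":0,"twist":0,"fingers":0.034},{"tx":0.006,"ty":0,"tz":0,"twist":0,"fingers":0.034}]' 50;  python3 go.py 538.0 260.6 28 115
```

```text
t: 16.1
tool_pos: [538.4, 260.7, 14.5]
orientation: [0.69, -0.153, 0.69, 0.153]
ft_force: [1.3, 0.2, -2.8]
finger_gap: 0.476
t 16.1 at [538.4 260.7  14.5] yaw 114.96 j6 -1.86 gap mm 41.5 F [ 1.3  0.2 -2.8]
tx -0.0135 ty 0.0001 tz -0.0004 twist -0.04 tilt [-1.e-04 -3.e-04 -1.e+00]
```

```bash
python3 -m pendant '[{"tx":0.001,"ty":0,"tz":0,"twist":0,"fingers":0.034},{"tx":0.002,"ty":0,"tz":0,"twist":0,"fingers":0.034},{"tx":0.003,"ty":0,"tz":0,"twist":0,"fingers":0.034},{"tx":0.004,"ty":0,"tz":0,"twist":0,"fingers":0.034},{"tx":0.004,"ty":0,"tz":0,"twist":0,"fingers":0.034}]' 50;  python3 go.py 538.0 260.6 28 115
```

```text
t: 16.73
tool_pos: [538.3, 260.6, 10.2]
orientation: [0.69, -0.153, 0.691, 0.153]
ft_force: [1.0, -0.9, -2.6]
finger_gap: 0.478
t 16.73 at [538.3 260.6  10.2] yaw 114.95 j6 -1.86 gap mm 41.6 F [ 1.  -0.9 -2.6]
tx -0.0178 ty 0.0001 tz -0.0002 twist -0.05 tilt [-5.e-04 -5.e-04 -1.e+00]
```

```bash
python3 -m pendant '[{"tx":0.001,"ty":0,"tz":0,"twist":0,"fingers":0.034},{"tx":0.0015,"ty":0,"tz":0,"twist":0,"fingers":0.034},{"tx":0.0015,"ty":0,"tz":0,"twist":0,"fingers":0.034}]' 50;  python3 go.py 538.0 260.6 28 115; python3 snap.py scene c3s 360 510 140 290 4;
```

```text
t: 17.1
tool_pos: [538.3, 260.6, 9.9]
orientation: [0.69, -0.153, 0.691, 0.153]
ft_force: [-1.6, -2.0, 7.1]
finger_gap: 0.475
t 17.1 at [538.3 260.6   9.9] yaw 114.97 j6 -1.86 gap mm 41.4 F [-1.6 -2.   7.1]
tx -0.0181 ty 0.0001 tz -0.0003 twist -0.03 tilt [-2.e-04 -6.e-04 -1.e+00]
```

View pics/c3s.png

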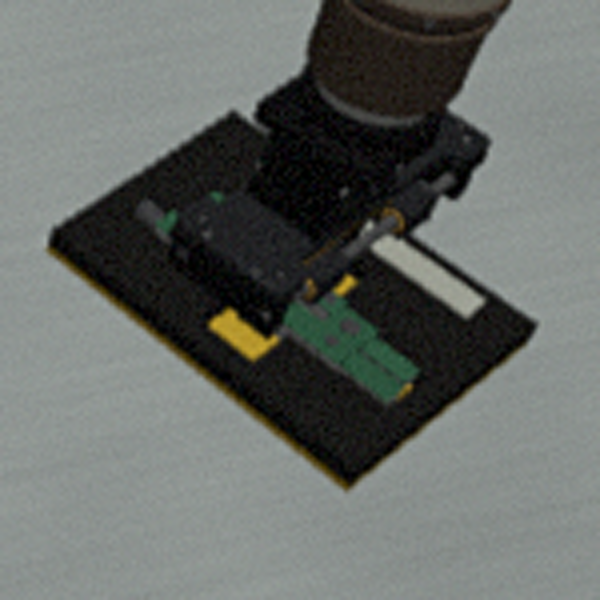

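```bash
python3 -m pendant '[{"tx":0.001,"ty":0,"tz":0,"twist":0,"fingers":0.034},{"tx":0.001,"ty":0,"tz":0,"twist":0,"fingers":0.034},{"tx":0,"ty":0,"tz":0,"twist":0,"fingers":0.046},{"tx":0,"ty":0,"tz":0,"twist":0,"fingers":0.06},{"tx":0,"ty":0,"tz":0,"twist":0,"fingers":0.06},{"tx":-0.02,"ty":0,"tz":0,"twist":0,"fingers":0.06},{"tx":-0.05,"ty":0,"tz":0,"twist":0,"fingers":0.06},{"tx":-0.05,"ty":0,"tz":0,"twist":0,"fingers":0.06}]' 50;  python3 snap.py scene c4s 360 510 140 290 4; python3 go.py 536 246 60 25
```

```text
t: 18.15
tool_pos: [539.7, 261.9, 62.2]
orientation: [0.692, -0.152, 0.689, 0.154]
ft_force: [0.3, 0.2, -0.1]
finger_gap: 0.69
t 18.2 at [538.7 261.1  60.7] yaw 114.96 j6 -1.86 gap mm 59.9 F [-0.3  0.   0.5]
tx 0.0007 ty -0.0126 tz -0.0088 twist 89.96 tilt [ 0.0014  0.0011 -1.    ]
```

View pics/c4s.png

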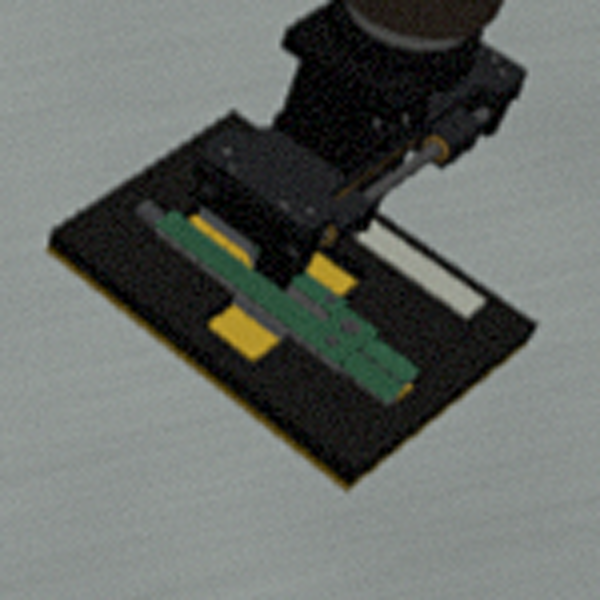

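```bash
python3 -m pendant '[{"tx":0,"ty":-0.0125,"tz":-0.009,"twist":-10.5,"fingers":0.087},{"tx":0,"ty":-0.0125,"tz":-0.009,"twist":-21,"fingers":0.087},{"tx":0,"ty":-0.0125,"tz":-0.009,"twist":-31.5,"fingers":0.087},{"tx":0,"ty":-0.0125,"tz":-0.009,"twist":-42,"fingers":0.087},{"tx":0,"ty":-0.0125,"tz":-0.009,"twist":-52.5,"fingers":0.087},{"tx":0,"ty":-0.0125,"tz":-0.009,"twist":-63,"fingers":0.087},{"tx":0,"ty":-0.0125,"tz":-0.009,"twist":-73.5,"fingers":0.087},{"tx":0,"ty":-0.0125,"tz":-0.009,"twist":-84,"fingers":0.087}]' 50;  python3 go.py 535.6 246.3 30 25
```

```text
t: 19.2
tool_pos: [534.9, 245.5, 59.1]
orientation: [0.409, -0.576, 0.41, 0.577]
ft_force: [-0.7, -0.2, 0.7]
finger_gap: 1.003
t 19.2 at [534.9 245.5  59.1] yaw -160.71 j6 -0.37 gap mm 87.2 F [-0.7 -0.2  0.7]
tx 0.0291 ty -0.0010 tz 0.0005 twist -5.71 tilt [-1.e-03 -4.e-04 -1.e+00]
```

```bash
python3 -m pendant '[{"tx":0.01,"ty":-0.001,"tz":0.0005,"twist":-5.7,"fingers":0.087},{"tx":0.025,"ty":-0.001,"tz":0.0005,"twist":-5.7,"fingers":0.087},{"tx":0.029,"ty":-0.001,"tz":0.0005,"twist":-5.7,"fingers":0.087},{"tx":0.029,"ty":-0.001,"tz":0.0005,"twist":-5.7,"fingers":0.087}]' 50;  python3 go.py 535.6 246.3 24 25; python3 snap.py scene c5s 360 510 140 290 4
```

```text
t: 19.7
tool_pos: [535.4, 246.0, 29.3]
orientation: [0.379, -0.596, 0.381, 0.597]
ft_force: [0.1, -0.2, -0.4]
finger_gap: 0.998
t 19.7 at [535.4 246.   29.3] yaw -155.06 j6 -0.27 gap mm 86.8 F [ 0.1 -0.2 -0.4]
tx 0.0053 ty -0.0004 tz 0.0002 twist -0.06 tilt [-0.0022 -0.0015 -1.    ]
```

View pics/c5s.png

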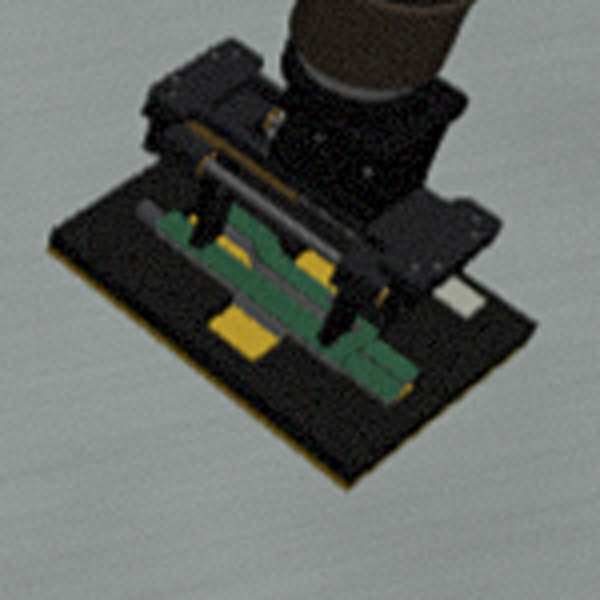

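```bash
python3 -m pendant '[{"tx":0.002,"ty":0,"tz":0,"twist":0,"fingers":0.087},{"tx":0.003,"ty":0,"tz":0,"twist":0,"fingers":0.087},{"tx":0.004,"ty":0,"tz":0,"twist":0,"fingers":0.087}]' 50;  python3 go.py 535.6 246.3 24 25
```

```text
t: 20.12
tool_pos: [535.8, 246.3, 26.1]
orientation: [0.38, -0.596, 0.38, 0.596]
ft_force: [0.1, 0.4, -0.5]
finger_gap: 1.0
t 20.12 at [535.8 246.3  26.1] yaw -155.05 j6 -0.27 gap mm 87.0 F [ 0.1  0.4 -0.5]
tx 0.0021 ty 0.0002 tz 0.0001 twist -0.05 tilt [-9.e-04 -5.e-04 -1.e+00]
```

```bash
python3 -m pendant '[{"tx":0.001,"ty":0,"tz":0,"twist":0,"fingers":0.087},{"tx":0.002,"ty":0,"tz":0,"twist":0,"fingers":0.087},{"tx":0.002,"ty":0,"tz":0,"twist":0,"fingers":0.087},{"tx":0.003,"ty":0,"tz":0,"twist":0,"fingers":0.087}]' 50;  python3 go.py 535.6 246.3 24 25
```

```text
t: 20.62
tool_pos: [535.9, 246.3, 24.4]
orientation: [0.38, -0.596, 0.38, 0.596]
ft_force: [-5.5, -1.1, 13.1]
finger_gap: 1.0
t 20.62 at [535.9 246.3  24.4] yaw -155.03 j6 -0.27 gap mm 87.0 F [-5.5 -1.1 13.1]
tx 0.0004 ty 0.0003 tz 0.0001 twist -0.03 tilt [-5.e-04 -6.e-04 -1.e+00]
```

```bash
python3 -m pendant '[{"tx":0.0015,"ty":0,"tz":0,"twist":0,"fingers":0.087},{"tx":0.002,"ty":0,"tz":0,"twist":0,"fingers":0.087},{"tx":0.002,"ty":0,"tz":0,"twist":0,"fingers":0.087}]' 50;  python3 go.py 535.6 246.3 24 25
```

```text
t: 21.0
tool_pos: [535.9, 246.4, 24.4]
orientation: [-0.38, 0.596, -0.38, -0.596]
ft_force: [-4.7, -0.2, 12.3]
finger_gap: 1.001
t 21.0 at [535.9 246.4  24.4] yaw -155.01 j6 -0.27 gap mm 87.1 F [-4.7 -0.2 12.3]
tx 0.0004 ty 0.0003 tz 0.0001 twist -0.01 tilt [ 1.e-04 -5.e-04 -1.e+00]
```

```bash
python3 -m pendant '[{"tx":0.003,"ty":0,"tz":0,"twist":0,"fingers":0.087},{"tx":0.004,"ty":0,"tz":0,"twist":0,"fingers":0.087},{"tx":0.005,"ty":0,"tz":0,"twist":0,"fingers":0.087},{"tx":0.005,"ty":0,"tz":0,"twist":0,"fingers":0.087}]' 50;  python3 go.py 535.6 246.3 24 25
```

```text
t: 21.5
tool_pos: [535.9, 246.3, 24.3]
orientation: [-0.38, 0.597, -0.38, -0.596]
ft_force: [-9.8, -1.7, 26.9]
finger_gap: 1.0
t 21.5 at [535.9 246.3  24.3] yaw -154.97 j6 -0.27 gap mm 87.0 F [-9.8 -1.7 26.9]
tx 0.0003 ty 0.0003 tz 0.0001 twist 0.03 tilt [ 1.e-03 -9.e-04 -1.e+00]
```

```bash
python3 -m pendant '[{"tx":-0.02,"ty":0,"tz":0,"twist":0,"fingers":0.087},{"tx":-0.06,"ty":0,"tz":0,"twist":0,"fingers":0.087},{"tx":-0.12,"ty":0,"tz":0,"twist":0,"fingers":0.087},{"tx":-0.15,"ty":0,"tz":-0.05,"twist":0,"fingers":0.087},{"tx":-0.15,"ty":0,"tz":-0.11,"twist":0,"fingers":0.087},{"tx":-0.15,"ty":0,"tz":-0.17,"twist":0,"fingers":0.087},{"tx":-0.15,"ty":0,"tz":-0.23,"twist":0,"fingers":0.087},{"tx":-0.15,"ty":0,"tz":-0.23,"twist":0,"fingers":0.087}]';  python3 snap.py scene d1s 360 510 140 290 4;  python3 snap.py top d1t 50 200 130 280 4; python3 go.py 535.6 246.3 24 25
```

```text
t: 22.5
tool_pos: [633.9, 34.3, 173.6]
orientation: [-0.381, 0.596, -0.382, -0.595]
ft_force: [0.3, -0.1, 0.4]
finger_gap: 1.001
t 22.6 at [632.9  37.4 173.9] yaw -155.08 j6 0.12 gap mm 86.7 F [-0.4 -0.2 -0.3]
tx 0.1497 ty 0.0002 tz 0.2305 twist -0.08 tilt [ 1.e-04 -8.e-04 -1.e+00]
```

View pics/d1s.png

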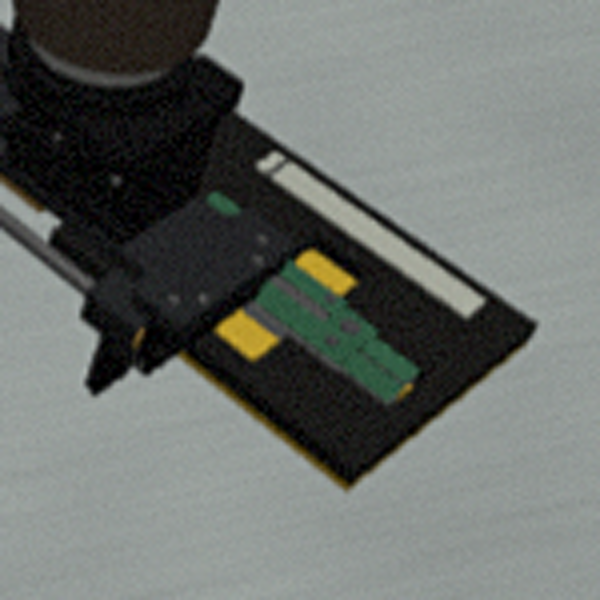

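View pics/d1t.png

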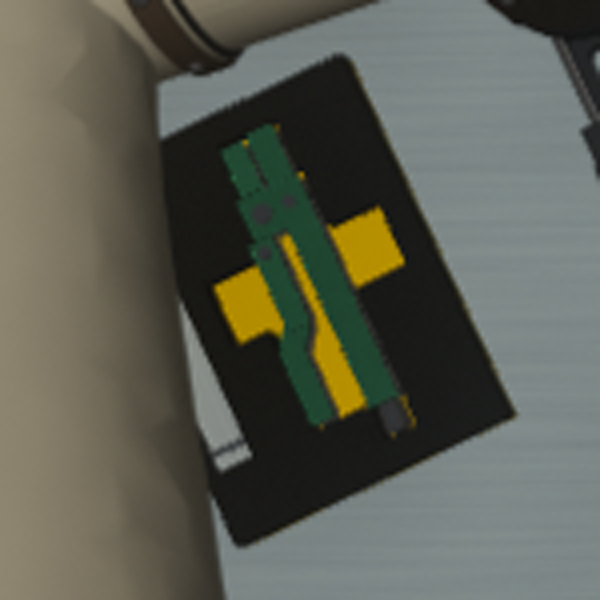

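```bash
python3 - <<'E'
from fit import *
s=load("pics/d1t.npz"); P=cloud(s); im=s["img"].astype(int)
g=(im[...,1]-im[...,0]>15)&(s["depth"]>0)&(im[...,2]<100)
p=np.array([534.95,258.9,np.radians(25)]); L=(P[...,:2]-p[:2])@R(p[2]); z=P[...,2]
def rep(n,m): 
    m=m&(s["depth"]>0); print(n,m.sum(),np.median(z[m]).round(2),(z[m].std()/m.sum()**.5).round(2))
X,Y=L[...,0],L[...,1]
blk=(im.max(-1)<60)
rep("jaws",g&(X>60)&(X<86)&(Y>-15)&(Y<10)); rep("head",g&(X>33)&(X<54)&(Y>-17)&(Y<13)); rep("spine front",g&(X>0)&(X<30)&(Y>-18)&(Y<-6))
rep("spine mid",g&(X>-40)&(X<0)&(Y>-18)&(Y<-6)); rep("spine rear",g&(X>-82)&(X<-45)&(Y>-18)&(Y<-6)); rep("lever rear",g&(X>-76)&(X<-36)&(Y>20)&(Y<28))
rep("foam front",blk&(X>95)&(X<107)&(abs(Y)<50)); rep("foam rear",blk&(X<-107)&(X>-120)&(abs(Y)<50)); rep("foam side",blk&(Y<-60)&(Y>-70)&(abs(X)<80))
E
```

```text
jaws 109 22.18 0.19
head 82 24.6 0.19
spine front 72 24.83 0.25
spine mid 93 24.18 0.21
spine rear 84 24.27 0.21
lever rear 61 23.65 0.25
foam front 213 20.13 0.14
foam rear 252 20.15 0.12
foam side 295 20.1 0.11
```

```bash
python3 snap.py scene e1 0 560 0 420 1
```

```text
(no output)
```

View pics/e1.png

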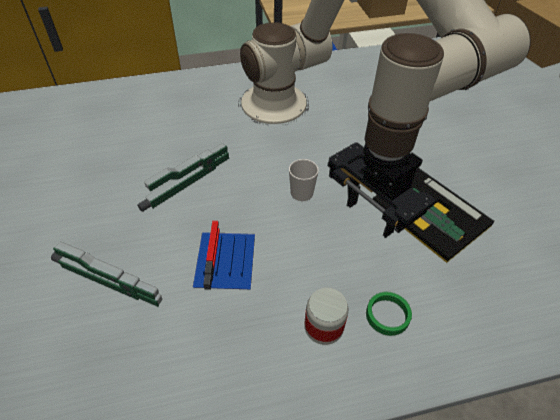

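The picture shows the pliers in the tray at (440,220). The red pliers at (212,255), the can (326,315), the tape (388,313) and the cup (303,180) have not moved, and the gripper is clear of everything.

```bash
python3 -c "
from cell import arm
print(arm.read_state()['t']); print(arm.finish_job())"
```

```text
22.65
the job is handed in; nothing more can be done
None
```

The locking pliers are in their foam pocket, green face up, and the job was handed in at t = 22.65 s. I lifted them from the rack, stood them on edge on the bench and tipped them over green face up. Then I gripped them again from above, lowered them into the pocket, let go, and pressed head and rear together with the fingertips at about 27 N.

**Seating:** Depth from the top camera puts the green face 23.7 to 24.8 mm above the bench, where 24 mm is fully seated. The jaws read 22.2 mm (22 mm expected) and the foam 20.1 mm. While pressing, the fingertips stopped at 24.3 mm and sank no further between 12 and 27 N.

**Sideways fit:** The last pictures show the outline inside the pocket, but I did not measure the end positions after release. Before the pliers went in, the two cameras disagreed by about 1.5 mm on the tray's position. I aimed between them, and the pliers went in without resistance.

**Checks that fell short:**
- I never measured height or speed for the lying-on-the-bench step. It was confirmed only by the pictures and a close top-camera outline fit.
- I pressed to about 27 N in total, not the full 20 N at each end, to stay clear of the 40 N limit.

**Everything else:** The red pliers, can, tape and cup look unmoved in the last picture, and the arm was clear of everything when I handed in.

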